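Stack the specimen cassette trays and pin down the cover

ROBOT

A 7-joint arm with a two-finger parallel gripper is mounted at the origin on the work surface; the furniture and walls round the work are solid. World frame = base frame: x ahead of the robot, y to its left, z up, the work surface at z = 0. Lengths are in m, angles in degrees, forces in N, time in s.
With the tool pointing down it reaches from about 0.425 to 0.875 m from the base axis. Payload 4.7 kg.
Tool frame: the origin (TCP) lies at the very end of the fingers, on their centre line; the grasp point (between the pads) lies 19 mm behind it; z points along the fingers, y is the direction in which the jaws open and shut (so a half turn about z gives the same grasp; the last joint's range is limited). The gripper opens to 87 mm and grips with 3 to 60 N. Pads are 19 mm wide; open, the fingers measure 117 mm over their backs; the gripper's body (75 mm by 190 mm) begins 51 mm behind the grasp point.
Start: joints at [77.928, 18.392, -4.016, 83.108, 1.295, 78.541, -3.26], TCP at [0.145, -0.634, 0.223] pointing down, gripper open.
Joint ranges: [-163.93, 163.93], [-17.29, 119.83], [-79.2, 71.16], [3.27, 140.29], [-89.18, 269.18], [5.43, 117.66], [-154.24, 154.24]. Speed limits (degrees/s): [147.25, 147.25, 180, 180, 180, 180, 180].

INTERFACE

Orientations are given as [roll, pitch, yaw] about the fixed x, y, z axes, in that order (R = Rz(yaw) Ry(pitch) Rx(roll)).
In Python, from cell import * gives the robot as it stands.
- The arm moves only by the tool arm_command, never from a script. Its argument "targets" is a list that holds one entry, the list of rows, each a list of 7 numbers: the shift along the tool's x, y, z in m, then the turn, a rotation vector about the tool's x, y, z in degrees, then the gripper's target within -1 to 1 (shut at 1, half-way at 0, fully open at -1). In form: [[[tx, ty, tz, rx, ry, rz, claw], ...]]. A call has 1 to 10 rows; each row is the pose to reach, as a shift and turn from the pose commanded when the call began, along the tool's axes at that moment; what a row does not reach only later rows make up. A row lasts 1/10 s, in which the tool goes at most 50 mm and 8.59 degrees, less where a joint would pass 70% of its speed; a pose out of reach is approached as far as the arm can. A call with a gripper value outside its range is refused whole. The fingers move at their own pace and stop on an object; "newtons" is the grip in N (left out, the last holds). Time passes only in rows, so rows that repeat a pose let the fingers close. It gives the time, the measured TCP pose, the force and the opening at its end, in the units of the state.
- get_obs(): the state, without advancing time (a new reading comes with each control period).
- read_camera(name): name is "scene" or "top"; returns a dict with "img" (420x560x3 uint8, red, green, blue), "z_map" (420x560 float32, m along the optical axis (not along the pixel's ray), 0 where there is no reading), "K" (3x3 intrinsics, pixels), "origin" and "attitude" of the camera in the world. Camera axes: x right, y down, z forward; pixel columns grow to the right and rows downward; lengths in m; the calibration is good to about 2 mm. A picture is of the moment at which its call begins.
- sign_off(): hands the job in, once; it reports no verdict.
Trained networks look in the newest picture that a camera, given by its name, has taken for a name from the list of things; names that differ only in an ending like _2 or _b are one class to them, and where a whole thing is asked for, a point or a joint stands for the part that bears it (a point fixed in the world has none). Each returns a list of dicts, best first, with "conf" (0 to 1); they miss things now and then, are a little off and sometimes report something else, mostly with a low value. They report only what shows in the picture. A call takes as long as a camera call. They do not tell look-alikes from the thing itself.
- search_frame(thing, camera): "position" ([column, row] in pixels, amid what is visible of it).
The state is a dict: "time_s": time; "qpos": joint angles; "joint_velocities": joint speeds; "effort": joint torques, N m; "tool_pos": TCP position; "tool_rot": TCP orientation; "force": force on the tool from outside, world axes, zero at the start; "wrist_torque": the same for the moment, N m; "grip_width": finger opening in m.
Only numpy, scipy, OpenCV 4.12 (cv2) and the standard library are available. Lean on these libraries where they do the work, as an engineer would, in place of code of your own. Each camera call takes 0.05 s, during which the arm holds its last target.

TASK

Stack the specimen trays on the base plate, the deep one lowest, then every shallow tray, then the grey cover, each fully home between the corner lips of the one below. With the trays and cover stacked, take the mallet by its handle and drive both of the cover's pins fully down with its head, then stand the mallet back on its pad, head down. Leave the other things standing as they are.

Things in the scene. Friction and masses are not known exactly. Their poses are not given: they have to be found in the camera images.
- dock_seat (a point): aluminium base plate screwed to the bench, 98 (x) by 82 (y) by 12 mm, with four dark steel corner lips like those of the trays. Point: centre of its upper face, on which the lowest tray rests; x along the trays' long side, y across, z up. Trays and cover fit either way round (half a turn makes no difference).
- deep_tray_centre (a point): Deep white tray with cassettes fixed in it, 40 mm from underside to rim, 0.14 kg. Body 60 mm (x) by 50 mm (y); gripped across the 50 mm at mid length. On its rim four L-shaped corner lips, 10 mm high, flared, 1.2 mm outside the body line (72 by 62 mm over all; middle 40 mm of the long sides plain): the next body drops between them onto the rim. Point: centre, 20 mm above its underside.
- tray_a_centre (a point): One of two or three like shallow white trays, cassettes fixed inside, 26 mm from underside to rim, 0.1 kg. Body 60 mm (x) by 50 mm (y); gripped across the 50 mm at mid length. On its rim four L-shaped corner lips, 10 mm high, flared, 1.2 mm outside the body line (72 by 62 mm over all; middle 40 mm of the long sides plain): the next body drops between them onto the rim. Point: centre, 13 mm up.
- tray_b_centre (a point): One of two or three like shallow white trays, cassettes fixed inside, 26 mm from underside to rim, 0.1 kg. Body 60 mm (x) by 50 mm (y); gripped across the 50 mm at mid length. On its rim four L-shaped corner lips, 10 mm high, flared, 1.2 mm outside the body line (72 by 62 mm over all; middle 40 mm of the long sides plain): the next body drops between them onto the rim. Point: centre, 13 mm up.
- tray_c_centre (a point): One of two or three like shallow white trays, cassettes fixed inside, 26 mm from underside to rim, 0.1 kg. Body 60 mm (x) by 50 mm (y); gripped across the 50 mm at mid length. On its rim four L-shaped corner lips, 10 mm high, flared, 1.2 mm outside the body line (72 by 62 mm over all; middle 40 mm of the long sides plain): the next body drops between them onto the rim. Point: centre, 13 mm up.
- cover_centre (a point): grey cover, a plain block 60 (x) by 50 (y) by 20 mm without lips that fits between a tray's lips and rests on its rim, 0.25 kg. On top, 17 mm either side of the middle along x: two steel bosses 22 mm across, 4 mm high, a sprung pin in each. Gripped across the 50 mm. Point: centre of the block, 10 mm above its underside; z up.
- pin_1_head (a point): centre of the upper face of the mushroom head (18 mm across) of the pin on the cover's +x side; 37 mm above the underside of the cover with the pin up, 29 mm with it fully down.
- pin_1 (a joint): how far the sprung pin on the cover's +x side has been driven down, in m: 0 up, 0.008 fully down. It takes about 6 N to move and stays where it is driven.
- pin_2_head (a point): centre of the upper face of the mushroom head (18 mm across) of the pin on the cover's -x side; 37 mm above the underside of the cover with the pin up, 29 mm with it fully down.
- pin_2 (a joint): how far the sprung pin on the cover's -x side has been driven down, in m: 0 up, 0.008 fully down. It takes about 6 N to move and stays where it is driven.
- mallet_face (a point): small mallet, 0.22 kg: round black head with a steel band, 30 mm across, 54 mm high, standing on its striking face, a flat-sided wooden handle sticking out level. Point: centre of the striking face; x from it along the handle, z up the head. Handle 14 mm wide, 18 mm high, its middle line 31 mm above the face, its end 98 mm from the head's axis.
- mallet_grip (a point): the place to grip the mallet's handle, across its 14 mm width: 34 mm along the handle from the axis of the head, 31 mm above the striking face; same axes as mallet_face.
- pad_top (a point): round flat rubber pad with a cork face, 60 mm across and 4 mm thick, fixed on the bench near its right edge, where the mallet stands. The point is the centre of its upper face.
- oil: bystander: small brown bottle with a black cap, 29 mm across, 62 mm tall, origin under its centre; to be left standing.
- mallet: the whole mallet (see mallet_face); origin at the centre of its striking face.
- cover: the whole cover with its pins (see cover_centre); origin under its centre.
Mind the look-alikes: they are no part of the job. Leave any orange look-alike of the cover alone.

How it is judged (in metres and radians):
On the way, in this order (a step that is already met when the one before it is completed fails the run):
1. all trays and the cover are stacked home on the base plate with both pins still up (horizontal distance between deep_tray_centre and dock_seat below 0.005 m and angle between each of deep_tray_centre, tray_a_centre, tray_b_centre, tray_c_centre, cover_centre's own z axis and vertical below 0.06 rad and angle between the x axis of each of deep_tray_centre, tray_a_centre, tray_b_centre, tray_c_centre, cover_centre and the x axis of dock_seat, either way round below 0.15 rad and z of deep_tray_centre in the frame of dock_seat between 0.0165 and 0.0235 m and horizontal distance between each of tray_a_centre, tray_b_centre, tray_c_centre and dock_seat below 0.009 m and (z of tray_a_centre in the frame of dock_seat between 0.0495 and 0.0565 m or z of tray_a_centre in the frame of dock_seat between 0.0755 and 0.0825 m or z of tray_a_centre in the frame of dock_seat between 0.1015 and 0.1085 m) and (z of tray_b_centre in the frame of dock_seat between 0.0495 and 0.0565 m or z of tray_b_centre in the frame of dock_seat between 0.0755 and 0.0825 m or z of tray_b_centre in the frame of dock_seat between 0.1015 and 0.1085 m) and (z of tray_c_centre in the frame of dock_seat between 0.0495 and 0.0565 m or z of tray_c_centre in the frame of dock_seat between 0.0755 and 0.0825 m or z of tray_c_centre in the frame of dock_seat between 0.1015 and 0.1085 m) and horizontal distance between cover_centre and dock_seat below 0.01 m and (z of cover_centre in the frame of dock_seat between 0.0985 and 0.1055 m or z of cover_centre in the frame of dock_seat between 0.1245 and 0.1315 m) and z of cover_centre in the frame of tray_a_centre above 0.015 m and z of cover_centre in the frame of tray_b_centre above 0.015 m and z of cover_centre in the frame of tray_c_centre above 0.015 m and value of joint each of pin_1, pin_2 below 0.003 m), for 0.2 s.
2. both pins are driven down by the head of the mallet (value of joint each of pin_1, pin_2 above 0.0065 m and (distance between mallet_face and pin_1_head below 0.018 m or distance between mallet_face and pin_2_head below 0.018 m) and contact force between mallet and cover above 0.5 N), for 0.02 s.
At the end, for the whole second after the job is handed in: trays and cover stacked on the plate, deep lowest, cover on top, each home between the lips below (height within 3.5 mm, level, aligned 0.15 rad, centred 5 to 10 mm); pins down 6.5 mm or more; mallet on its head within 25 mm of the pad's centre (horizontal distance between deep_tray_centre and dock_seat below 0.005 m and angle between each of deep_tray_centre, tray_a_centre, tray_b_centre, tray_c_centre, cover_centre's own z axis and vertical below 0.06 rad and angle between the x axis of each of deep_tray_centre, tray_a_centre, tray_b_centre, tray_c_centre, cover_centre and the x axis of dock_seat, either way round below 0.15 rad and z of deep_tray_centre in the frame of dock_seat between 0.0165 and 0.0235 m and horizontal distance between each of tray_a_centre, tray_b_centre, tray_c_centre and dock_seat below 0.009 m and (z of tray_a_centre in the frame of dock_seat between 0.0495 and 0.0565 m or z of tray_a_centre in the frame of dock_seat between 0.0755 and 0.0825 m or z of tray_a_centre in the frame of dock_seat between 0.1015 and 0.1085 m) and (z of tray_b_centre in the frame of dock_seat between 0.0495 and 0.0565 m or z of tray_b_centre in the frame of dock_seat between 0.0755 and 0.0825 m or z of tray_b_centre in the frame of dock_seat between 0.1015 and 0.1085 m) and (z of tray_c_centre in the frame of dock_seat between 0.0495 and 0.0565 m or z of tray_c_centre in the frame of dock_seat between 0.0755 and 0.0825 m or z of tray_c_centre in the frame of dock_seat between 0.1015 and 0.1085 m) and horizontal distance between cover_centre and dock_seat below 0.01 m and (z of cover_centre in the frame of dock_seat between 0.0985 and 0.1055 m or z of cover_centre in the frame of dock_seat between 0.1245 and 0.1315 m) and z of cover_centre in the frame of tray_a_centre above 0.015 m and z of cover_centre in the frame of tray_b_centre above 0.015 m and z of cover_centre in the frame of tray_c_centre above 0.015 m and value of joint each of pin_1, pin_2 above 0.0065 m and horizontal distance between mallet_face and pad_top below 0.025 m and z of mallet_face in the frame of pad_top between -0.003 and 0.004 m and angle between mallet_face's own z axis and vertical below 0.1 rad); the robot touches nothing.
It fails at once if the small oil bottle is knocked over (angle between oil's own z axis and vertical above 0.6 rad).
Of tray_a, tray_b, tray_c only 2 to 3 are there at a start; the rules pass over those that are not, and their reading is None.
At some moment in a run one of deep_tray, tray_a, tray_b, tray_c may be knocked a few centimetres aside while the robot is not near it.
It also fails if it takes over 192 s, if anything falls off the work surface, if the arm or the gripper's body presses on something with over 40 N, if the wrist force passes 120 N, or if a joint passes its speed limit or range.

## Working session

There is one attempt and no reset: what is moved stays moved. The work goes in short steps, Python scripts to look and compute and a tool call to move; the robot and the scene stay as the last step left them, time stands still between calls to the robot, and variables do not carry over. Pictures are saved under pics/ and viewed, and the job is handed in when it is done.

Besides the shell and the picture viewer there is one more tool, called after "Call:" as name([rows], argument=value, ...), one row to a line, values as JSON. arm_command: Moves the arm, as the interface text tells. Its arguments: {"type":"object","properties":{"targets":{"type":"array","items":{"type":"array","items":{"type":"array","items":{"type":"number"}}}},"newtons":{"type":"number"}},"required":["targets"]}

```bash
ls; mkdir -p pics; python3 - <<'E'
from cell import *
import cv2,pickle
o=get_obs();print(o)
for n in("scene","top"):
    c=read_camera(n);cv2.imwrite(f"pics/{n}0.png",c["img"][:,:,::-1]);print(n,c["K"],c["origin"],c["attitude"])
    pickle.dump(c,open(f"{n}.pkl","wb"))
    for t in["dock_seat","deep_tray_centre","tray_a_centre","cover_centre","mallet_grip","mallet_face","pad_top","oil","pin_1_head"]:
        print(t,search_frame(t,n))
E
```

```text
pics
{'time_s': 0.0, 'qpos': array([77.92811593, 18.43914574, -4.01527804, 83.17595702,  1.293801  ,
       78.54152227, -3.26144439]), 'joint_velocities': array([ 0.00265701, -0.03989138, -0.00361979,  0.10757894,  0.02536856,
       -0.0107106 , -0.0097432 ]), 'effort': array([ 5.84190111e-04, -4.91289711e+01, -4.03626384e-01, -3.12526560e+01,
       -6.39874907e-02,  4.38158121e-02,  1.78639871e-04]), 'tool_pos': array([ 0.14471627, -0.63310235,  0.22145127]), 'tool_rot': array([-1.79888554e+02,  4.76931232e-03,  1.28797375e+01]), 'force': array([-0.01759982, -0.15808635,  0.65632544]), 'wrist_torque': array([-0.04214138,  0.01007607, -0.05634906]), 'grip_width': 0.08706318939836272}
scene [[491.66360652   0.         284.70803116]
 [  0.         491.66360652 200.53440482]
 [  0.           0.           1.        ]] [1.1794288  0.09639417 0.99259641] [-145.0907007     0.3039783    91.41603688]
dock_seat [{'position': [304.1, 188.0], 'conf': 0.65}]
deep_tray_centre [{'position': [228.8, 221.4], 'conf': 0.71}, {'position': [203.8, 192.1], 'conf': 0.37}]
tray_a_centre [{'position': [18
[... 637 characters left out ...]
7383995 0.9317516 ] [-171.24436112    0.22109182  -90.71355602]
dock_seat [{'position': [263.7, 219.8], 'conf': 0.91}]
deep_tray_centre [{'position': [324.8, 189.4], 'conf': 0.63}]
tray_a_centre [{'position': [372.1, 177.3], 'conf': 0.61}]
cover_centre [{'position': [314.1, 223.9], 'conf': 0.79}, {'position': [168.3, 144.8], 'conf': 0.7}, {'position': [357.0, 224.2], 'conf': 0.28}]
mallet_grip [{'position': [374.8, 221.2], 'conf': 0.79}]
mallet_face [{'position': [373.8, 221.0], 'conf': 0.75}]
pad_top [{'position': [354.0, 223.7], 'conf': 0.57}]
oil [{'position': [181.1, 246.3], 'conf': 0.67}, {'position': [314.6, 214.5], 'conf': 0.59}]
pin_1_head [{'position': [164.6, 136.5], 'conf': 0.61}]
```

View pics/scene0.png

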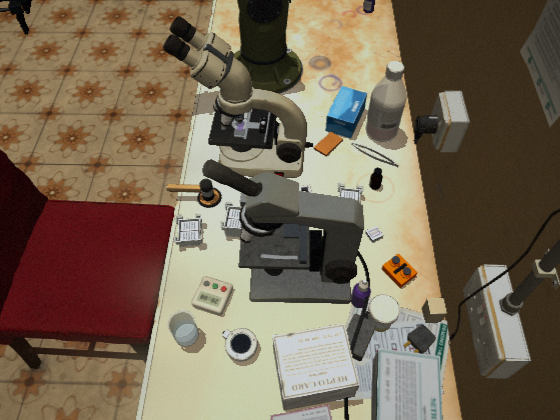

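View pics/top0.png

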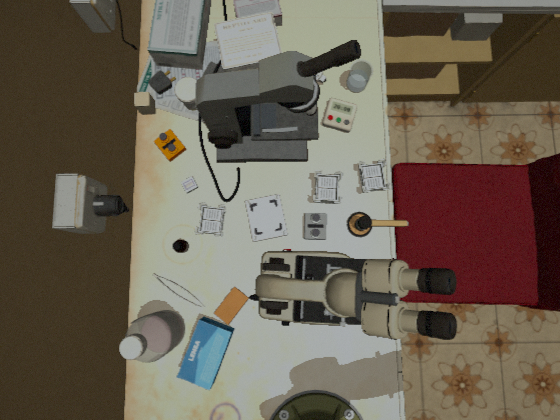

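The top view shows the base plate at (265,218) and trays at (211,220), (325,187) and (372,177). The grey cover is at (315,227), and an orange look-alike at (169,145). The mallet stands on its pad at (362,224), the oil bottle is at (181,246), and two microscopes stand in front of and behind the work. The scene camera sees the same things partly hidden. Next I'll build orthophotos and a height map.

```bash
cat > h.py <<'E'
import numpy as np,cv2,pickle
from scipy.spatial.transform import Rotation as R
def Rw(c): return R.from_euler('xyz',c["attitude"],degrees=True).as_matrix()
def pts(c):
    K=c["K"];h,w=c["z_map"].shape
    u,v=np.meshgrid(np.arange(w),np.arange(h));z=c["z_map"]
    p=np.stack([(u-K[0,2])/K[0,0]*z,(v-K[1,2])/K[1,1]*z,z],-1)
    P=p@Rw(c).T+np.array(c["origin"]);P[z<=0]=np.nan;return P
def proj(c,X):
    X=np.atleast_2d(X);q=(X-np.array(c["origin"]))@Rw(c);return np.c_[q[:,0]/q[:,2]*c["K"][0,0]+c["K"][0,2],q[:,1]/q[:,2]*c["K"][1,1]+c["K"][1,2]]
def ray(c,uv,z):
    d=Rw(c)@np.array([(uv[0]-c["K"][0,2])/c["K"][0,0],(uv[1]-c["K"][1,2])/c["K"][1,1],1]);o=np.array(c["origin"]);return o+d*(z-o[2])/d[2]
def rect(c,zp,x0,x1,y0,y1,s):  # plane-rectified image, rows: x decreasing, cols: y decreasing ; s px per m
    H=int((x1-x0)*s);W=int((y1-y0)*s)
    r,cc=np.mgrid[0:H,0:W];X=np.stack([x1-r/s,y1-cc/s,np.full(r.shape,zp)],-1).reshape(-1,3)
    m=proj(c,X).reshape(H,W,2).astype(np.float32)
    return cv2.remap(c["img"],m[...,0],m[...,1],cv2.INTER_CUBIC)
E
python3 - <<'E'
from h import *
t=pickle.load(open("top.pkl","rb"));s=pickle.load(open("scene.pkl","rb"))
P=pts(t)
for n,(u,v) in dict(plate=(265,218),t1=(211,220),t2=(325,187),t3=(372,177),cover=(315,227),mallet=(362,224),handle=(395,223),oil=(181,246),small=(191,184),eye=(330,60),arm2=(220,100),stage=(290,120),base2=(260,153),cream=(300,290),creamfront=(310,258),base=(310,410),blue=(205,340),bottle=(140,340),orange=(232,305),bench=(240,260), edge=(385,300),glass=(360,75)).items(): print(n,P[v,u].round(3))
im=cv2.resize(t["img"][160:270,150:420],None,fx=3,fy=3,interpolation=cv2.INTER_CUBIC);cv2.imwrite("pics/c1.png",im[:,:,::-1][:600,:800])
# height map ortho
Hm=np.full((200,200),0.)
for c in(t,s):
    Q=pts(c).reshape(-1,3);Q=Q[~np.isnan(Q[:,0])]
    i=((0.95-Q[:,0])/.005).astype(int);j=((0.5-Q[:,1])/.005).astype(int);k=(i>=0)&(i<200)&(j>=0)&(j<200)&(Q[:,2]<.9)
    np.maximum.at(Hm,(i[k],j[k]),Q[k,2])
np.save("hm.npy",Hm)
v=cv2.applyColorMap(np.clip(Hm/.4*255,0,255).astype(np.uint8),cv2.COLORMAP_JET)
v=cv2.resize(v,None,fx=3,fy=3,interpolation=cv2.INTER_NEAREST)
for k in range(10):
    cv2.putText(v,f"{0.95-k*.1:.2f}",(0,k*60+5),0,.4,(255,255,255));cv2.putText(v,f"{0.5-k*.1:.1f}",(k*60,597),0,.4,(255,255,255))
    cv2.line(v,(0,k*60),(600,k*60),(90,90,90));cv2.line(v,(k*60,0),(k*60,600),(90,90,90))
cv2.imwrite("pics/hm.png",v)
E
```

```text
plate [0.497 0.106 0.013]
t1 [0.494 0.231 0.011]
t2 [ 0.564 -0.033  0.032]
t3 [ 0.589 -0.145  0.019]
cover [ 0.474 -0.009  0.019]
mallet [ 0.475 -0.109  0.055]
handle [ 0.478 -0.185  0.044]
oil [0.432 0.289 0.051]
small [0.579 0.278 0.013]
eye [ 0.687 -0.006  0.372]
arm2 [0.67  0.173 0.274]
stage [0.668 0.049 0.181]
base2 [0.646 0.115 0.035]
cream [0.342 0.038 0.211]
creamfront [0.401 0.012 0.114]
base [0.079 0.012 0.013]
blue [0.234 0.232 0.058]
bottle [0.262 0.314 0.221]
orange [0.301 0.181 0.01 ]
bench [ 0.402  0.165 -0.001]
edge [ 0.332 -0.079  0.336]
glass [ 0.838 -0.126  0.029]
```

View pics/c1.png

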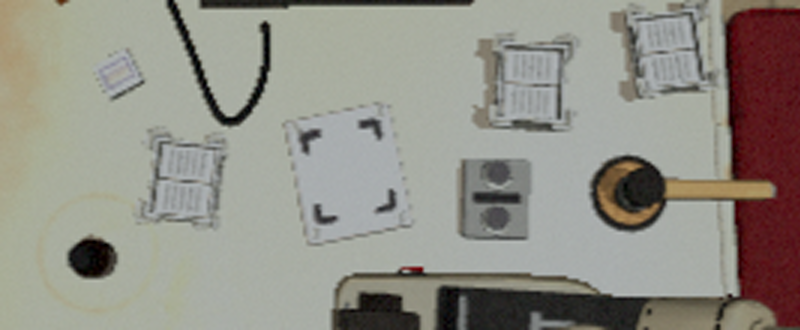

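View pics/hm.png

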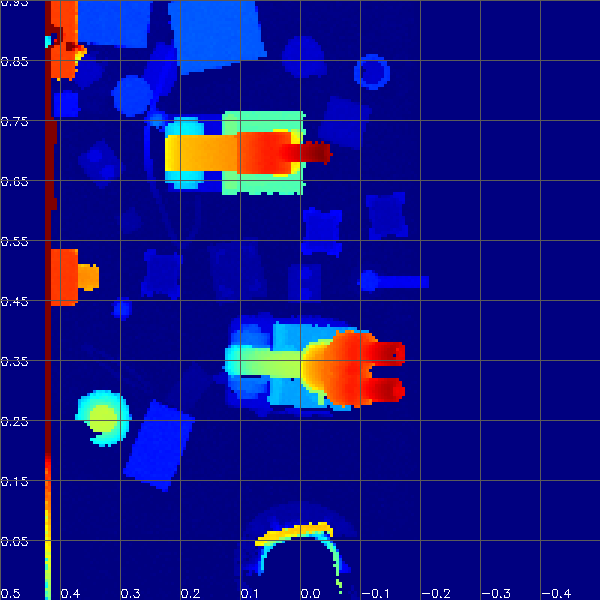

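The top view is clear. The deep tray is probably (325,187), with a reading of 32 mm, and the shallow ones are (211,220) and (372,177). I'll measure them precisely with rectified crops.

```bash
python3 - <<'E'
import cell;print([x for x in dir(cell) if not x.startswith('__')])
from h import *
t=pickle.load(open("top.pkl","rb"));P=pts(t)
# height crop print stats and depth noise
for n,(x,y) in dict(plate=(.497,.106),t1=(.494,.231),t2=(.564,-.033),t3=(.589,-.145),cover=(.474,-.009),small=(.579,.278)).items():
    m=(abs(P[...,0]-x)<.05)&(abs(P[...,1]-y)<.05);z=P[m][:,2];print(n,np.histogram(z,bins=np.arange(-.01,.07,.005))[0], np.nanmax(z))
ims=[]
for n,(x,y,z) in dict(plate=(.497,.106,.012),t1=(.494,.231,.026),t2=(.564,-.033,.04),t3=(.589,-.145,.026),cover=(.474,-.009,.02),mallet=(.475,-.14,.04)).items():
    im=rect(t,z,x-.065,x+.065,y-.065,y+.065,2000)
    cv2.putText(im,n,(3,15),0,.5,(255,0,0));ims.append(im)
o=np.vstack([np.hstack(ims[:3]),np.hstack(ims[3:])]);cv2.imwrite("pics/c2.png",o[:,:,::-1])
E
```

```text
['PlanningError', 'get_obs', 'read_camera', 'search_frame', 'sign_off']
plate [   0  216  164  191 1111   81   58    1    0    0    0    0    0    0
    0] 0.02546983402268299
t1 [  4 618 429  20  51 224 284  87  58  43   0   0   0   0   0] 0.03858288922223163
t2 [  1 500 474   6  15  15  18  61 381  98  65  85  19   0   0] 0.05369457535250355
t3 [  4 597 361  11  22 244 258  95  80  27   0   0   0   0   0] 0.03821991851760209
cover [  5 692 558   6   6 256 210   9  16  82   1   0   0   0   0] 0.04021213805451962
small [  3 805 681  76 133   5   0   0   5   5   0   0   0   0   0] 0.038374760275713515Traceback (most recent call last):
  File "<stdin>", line 11, in <module>
    return _nx.concatenate(arrs, 1, dtype=dtype, casting=casting)
           ~~~~~~~~~~~~~~~^^^^^^^^^^^^^^^^^^^^^^^^^^^^^^^^^^^^^^^
ValueError: all the input array dimensions except for the concatenation axis must match exactly, but along dimension 0, the array at index 0 has size 260 and the array at index 1 has size 259
```

```bash
cat > fit.py <<'E'
from h import *
from scipy.optimize import minimize,differential_evolution
def inside(q,hx,hy,soft=.0007):
    return 1/(1+np.exp(-np.clip(np.minimum(hx-abs(q[:,0]),hy-abs(q[:,1]))/soft,-40,40)))
def model(q,kind):
    b=inside(q,.030,.025)
    if kind=='cover': return b
    if kind=='plate': return inside(q,.049,.041)
    o=inside(q,.036,.031); lip=o*(abs(q[:,0])>.020)*(abs(q[:,1])>.012)
    return np.maximum(b,lip)
def fit(c,kind,x,y,rim,dz=None,yaw0=None,r=.06):
    P=pts(c);z=P[...,2];m=(np.hypot(P[...,0]-x,P[...,1]-y)<r)
    lo=dz if dz is not None else rim-.008
    lab=(z[m]>lo).astype(float)
    # xy from ray intersection with rim plane (for off object also), reduces depth noise
    v,u=np.nonzero(m);K=c["K"];d=np.c_[(u-K[0,2])/K[0,0],(v-K[1,2])/K[1,1],np.ones(len(u))]@Rw(c).T;o=np.array(c["origin"])
    zz=np.where(lab>0,P[m][:,2],rim) ; XY=(o+d*((zz-o[2])/d[:,2])[:,None])[:,:2]
    def cost(p):
        cs,sn=np.cos(p[2]),np.sin(p[2]);e=XY-p[:2];q=np.c_[e[:,0]*cs+e[:,1]*sn,-e[:,0]*sn+e[:,1]*cs]
        return np.mean((model(q,kind)-lab)**2)
    best=None
    for y0 in ([yaw0] if yaw0 is not None else np.radians(np.arange(0,180,15))):
        s=minimize(cost,[x,y,y0],method='Nelder-Mead',options=dict(initial_simplex=[[x,y,y0],[x+.006,y,y0],[x,y+.006,y0],[x,y,y0+.2]],xatol=1e-5,fatol=1e-7))
        if best is None or s.fun<best.fun: best=s
    a=np.degrees(best.x[2]);a=(a+90)%180-90
    return best.x[0],best.x[1],a,best.fun
E
python3 - <<'E'
from fit import *
t=pickle.load(open("top.pkl","rb"));s=pickle.load(open("scene.pkl","rb"))
L=dict(plate=('plate',.497,.106,.012,.006),t1=('tray',.494,.231,.026,.015),t2=('tray',.564,-.033,.04,.028),t3=('tray',.589,-.145,.026,.015),cover=('cover',.474,-.009,.02,.01))
ims=[]
for n,(k,x,y,rim,lo) in L.items():
    for cn,c in(("top",t),("scene",s)):
        f=fit(c,k,x,y,rim,lo,r=.065 if k=='plate' else .055);print(n,cn,np.round(f,4))
        if cn=="top":
            im=np.ascontiguousarray(rect(t,rim,x-.065,x+.065,y-.065,y+.065,2000)[:258,:258]);a=np.radians(f[2])
            for hx,hy in((.03,.025),(.036,.031)) if k!='plate' else ((.049,.041),(.03,.025)):
                q=np.array([[hx,hy],[hx,-hy],[-hx,-hy],[-hx,hy]])@np.array([[np.cos(a),np.sin(a)],[-np.sin(a),np.cos(a)]])+f[:2]
                px=np.c_[(y+.065-q[:,1])*2000,(x+.065-q[:,0])*2000].astype(np.int32);cv2.polylines(im,[px],True,(255,0,0),1)
            cv2.putText(im,n,(3,15),0,.5,(255,0,0));ims.append(im)
im=rect(t,.04,.475-.065,.475+.065,-.14-.065,-.14+.065,2000)[:258,:258];ims.append(im)
o=np.vstack([np.hstack(ims[:3]),np.hstack(ims[3:])]);cv2.imwrite("pics/c2.png",o[:,:,::-1])
E
```

```text
plate top [4.98900e-01 1.04600e-01 1.07445e+01 8.10000e-03]
plate scene [ 4.95300e-01  9.62000e-02 -7.58884e+01  1.54000e-02]
t1 top [ 0.4933  0.2298 -6.9498  0.0329]
t1 scene [ 0.4937  0.229  -6.0115  0.0518]
t2 top [ 0.5626 -0.0354 -4.26    0.0379]
t2 scene [ 0.5636 -0.037  -5.6444  0.0408]
t3 top [ 0.5895 -0.1443  6.9058  0.0226]
t3 scene [ 0.5905 -0.1453  6.303   0.0321]
cover top [ 0.4768 -0.0077 -2.1916  0.0079]
cover scene [ 4.85400e-01 -4.30000e-03  8.79992e+01  1.03800e-01]
```

View pics/c2.png

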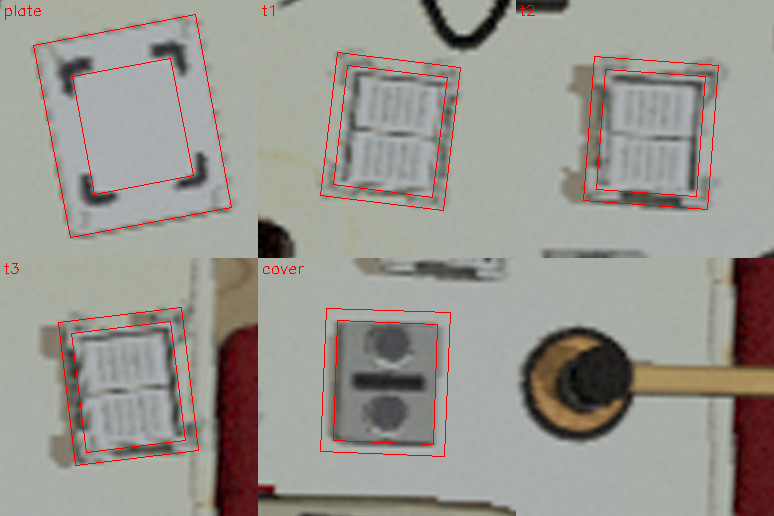

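All five fits look good. t2 is the deep tray, because its height histogram peaks at 40 mm, and t1 and t3 are shallow (26 mm). First I'll raise the arm.

Call:
arm_command([
  [[0, 0, -0.05, 0, 0, 0, -1], [0, 0, -0.1, 0, 0, 0, -1], [0, 0, -0.15, 0, 0, 0, -1], [0, 0, -0.2, 0, 0, 0, -1], [0, 0, -0.23, 0, 0, 0, -1], [0, 0, -0.23, 0, 0, 0, -1]],
])

```text
time_s: 1.6
tool_pos: [0.1452, -0.6346, 0.4587]
tool_rot: [179.4, -0.0, 12.9]
force: [-1.1, 0.4, -0.2]
grip_width: 0.0873
```

```bash
cat > g.py <<'E'
from cell import *
from h import *
import sys
def delta(x,y,z,yaw,cur=None):
    o=cur or get_obs();r=R.from_euler('xyz',o["tool_rot"],degrees=True);
    tgt=R.from_euler('xyz',[180,0,yaw],degrees=True)
    d=r.inv().apply(np.array([x,y,z])-o["tool_pos"]);rv=(r.inv()*tgt).as_rotvec(degrees=True)
    print("at",np.round(o["tool_pos"],4),np.round(o["tool_rot"],2),"q",np.round(o["qpos"],1),"w",round(o["grip_width"],4),"F",np.round(o["force"],1),"t",round(o["time_s"],2))
    print("delta",np.round(d,4),"rot",np.round(rv,2))
if __name__=="__main__": delta(*map(float,sys.argv[1:5]))
E
python3 g.py .5626 -.0354 .45 -5
```

```text
at [ 0.1452 -0.6346  0.4587] [ 1.7943e+02 -2.0000e-02  1.2880e+01] q [ 77.   19.   -3.4  55.6   1.2 104.8  -3. ] w 0.0873 F [-1.1  0.4 -0.2] t 1.6
delta [ 0.5404 -0.4912  0.0041] rot [ 0.56 -0.11 17.88]
```

Call:
arm_command([
  [[0.036, -0.033, 0, 0, 0, 2, -1], [0.072, -0.066, 0, 0, 0, 4, -1], [0.108, -0.099, 0, 0, 0, 6, -1], [0.144, -0.132, 0, 0, 0, 8, -1], [0.18, -0.165, 0, 0, 0, 9, -1], [0.216, -0.198, 0, 0, 0, 10, -1], [0.252, -0.231, 0, 0, 0, 11, -1], [0.288, -0.264, 0, 0, 0, 12, -1], [0.324, -0.297, 0, 0, 0, 13, -1], [0.36, -0.33, 0, 0, 0, 14, -1]],
])

```text
time_s: 2.6
tool_pos: [0.4228, -0.2298, 0.4518]
tool_rot: [180.0, 0.0, -1.2]
force: [1.7, -0.8, 0.2]
grip_width: 0.0869
```

```bash
python3 g.py .5626 -.0354 .40 -5
```

```text
at [ 0.4228 -0.2298  0.4518] [ 1.7999e+02  4.0000e-02 -1.1800e+00] q [ 51.3  -2.  -24.8  80.2  -0.8 101.7 -64.8] w 0.0869 F [ 1.7 -0.8  0.2] t 2.6
delta [ 0.1358 -0.1972  0.0517] rot [0.01 0.04 3.82]
```

Call:
arm_command([
  [[0.027, -0.039, 0, 0, 0, 1, -1], [0.054, -0.078, 0, 0, 0, 2, -1], [0.081, -0.118, 0, 0, 0, 3, -1], [0.108, -0.158, 0, 0, 0, 4, -0.6], [0.136, -0.197, 0, 0, 0, 4, -0.6], [0.136, -0.197, 0.04, 0, 0, 4, -0.6], [0.136, -0.197, 0.08, 0, 0, 4, -0.6], [0.136, -0.197, 0.12, 0, 0, 4, -0.6], [0.136, -0.197, 0.15, 0, 0, 4, -0.6], [0.136, -0.197, 0.15, 0, 0, 4, -0.6]],
])

```text
time_s: 3.6
tool_pos: [0.559, -0.0377, 0.2972]
tool_rot: [180.0, 0.6, -5.1]
force: [-0.5, -0.4, 0.5]
grip_width: 0.0701
```

```bash
python3 g.py .5626 -.0354 .01 -5;  python3 - <<'E'
from cell import *
from h import *
for n in("scene","top"):
    c=read_camera(n);cv2.imwrite(f"pics/{n}1.png",c["img"][:,:,::-1]);pickle.dump(c,open(f"{n}1.pkl","wb"))
E
```

```text
at [ 0.559  -0.0377  0.2972] [179.99   0.55  -5.12] q [ 35.6   9.2 -38.7  87.8   5.7  85.6 -98.4] w 0.0701 F [-0.5 -0.4  0.5] t 3.6
delta [ 0.0062 -0.0027  0.2871] rot [ 0.01  0.55 -0.12]
```

View pics/top1.png

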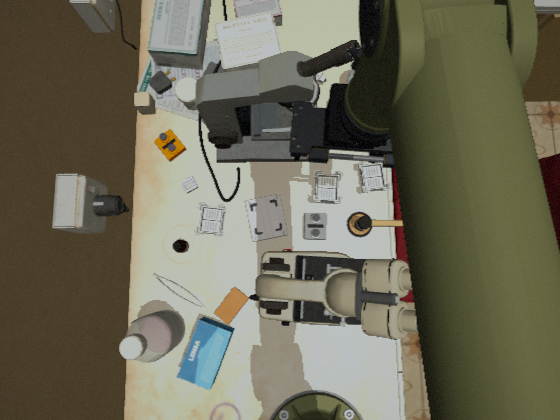

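View pics/scene1.png

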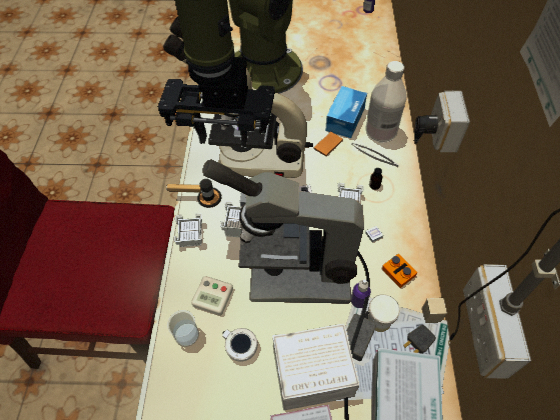

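Call:
arm_command([
  [[0.005, -0.002, 0.04, 0, 0.5, 0, -0.6], [0.005, -0.002, 0.09, 0, 0.5, 0, -0.6], [0.005, -0.002, 0.14, 0, 0.5, 0, -0.6], [0.005, -0.002, 0.18, 0, 0.5, 0, -0.6], [0.005, -0.002, 0.2, 0, 0.5, 0, -0.6], [0.005, -0.002, 0.2, 0, 0.5, 0, -0.6], [0.005, -0.002, 0.2, 0, 0.5, 0, -0.6]],
])

```text
time_s: 4.4
tool_pos: [0.5692, -0.0358, 0.1048]
tool_rot: [-180.0, -0.7, -5.1]
force: [-0.5, 0.2, 1.1]
grip_width: 0.0697
```

```bash
python3 g.py .5626 -.0354 .008 -5
```

```text
at [ 0.5692 -0.0358  0.1048] [-179.99   -0.69   -5.13] q [  33.5   17.   -37.7  102.4   11.6   63.8 -103.1] w 0.0697 F [-0.5  0.2  1.1] t 4.4
delta [-0.0077  0.0002  0.0967] rot [-0.01 -0.69 -0.13]
```

Call:
arm_command([
  [[0, 0, 0, 0, 0, 0, -0.6], [0, 0, 0, 0, 0, 0, -0.6], [0, 0, 0, 0, 0, 0, -0.6]],
])

```text
time_s: 4.7
tool_pos: [0.5682, -0.036, 0.104]
tool_rot: [180.0, -0.6, -5.1]
force: [-0.6, 0.7, -0.2]
grip_width: 0.0697
```

```bash
python3 g.py .5626 -.0354 .008 -5
```

```text
at [ 0.5682 -0.036   0.104 ] [179.97  -0.64  -5.13] q [  33.5   17.   -37.7  102.5   11.6   63.7 -103.2] w 0.0697 F [-0.6  0.7 -0.2] t 4.7
delta [-0.0067 -0.0001  0.0959] rot [ 0.03 -0.64 -0.13]
```

Call:
arm_command([
  [[-0.003, 0, 0.03, 0, -0.3, 0, -0.6], [-0.006, 0, 0.06, 0, -0.6, 0, -0.6], [-0.006, 0, 0.08, 0, -0.6, 0, -0.6], [-0.006, 0, 0.096, 0, -0.6, 0, -0.6], [-0.006, 0, 0.096, 0, -0.6, 0, -0.6], [-0.006, 0, 0.096, 0, -0.6, 0, -0.6], [-0.006, 0, 0.096, 0, -0.6, 0, -0.6]],
])

```text
time_s: 5.4
tool_pos: [0.5634, -0.0354, 0.0079]
tool_rot: [180.0, -0.0, -5.1]
force: [0.1, 0.8, -0.2]
grip_width: 0.0697
```

```bash
python3 g.py .5626 -.0354 .008 -5
```

```text
at [ 0.5634 -0.0354  0.0079] [ 1.7999e+02 -4.0000e-02 -5.1200e+00] q [  31.    23.9  -35.4  106.9   16.8   54.4 -107.1] w 0.0697 F [ 0.1  0.8 -0.2] t 5.4
delta [-0.0008  0.0001 -0.0001] rot [ 0.01 -0.04 -0.12]
```

Excellent. I'll close on the tray and check the width, which should be about 50 mm.

Call:
arm_command([
  [[0, 0, 0, 0, 0, 0, 1], [0, 0, 0, 0, 0, 0, 1], [0, 0, 0, 0, 0, 0, 1], [0, 0, 0, 0, 0, 0, 1], [0, 0, 0, 0, 0, 0, 1], [0, 0, 0, 0, 0, 0, 1]],
], newtons=20)

```text
time_s: 6.0
tool_pos: [0.5623, -0.0356, 0.0068]
tool_rot: [180.0, 0.1, -5.1]
force: [-1.0, -0.7, 4.2]
grip_width: 0.0497
```

```bash
python3 g.py .5626 -.0354 .10 -5
```

```text
at [ 0.5623 -0.0356  0.0068] [ 1.7998e+02  8.0000e-02 -5.1200e+00] q [  31.    23.9  -35.4  107.    16.8   54.4 -107.1] w 0.0497 F [-1.  -0.7  4.2] t 6.0
delta [ 0.0002 -0.0002 -0.0932] rot [ 0.02  0.08 -0.12]
```

Call:
arm_command([
  [[0, 0, -0.03, 0, 0, 0, 1], [0, 0, -0.07, 0, 0, 0, 1], [0, 0, -0.1, 0, 0, 0, 1], [0, 0, -0.1, 0, 0, 0, 1], [0, 0, -0.1, 0, 0, 0, 1]],
])

```text
time_s: 6.5
tool_pos: [0.5622, -0.0355, 0.1064]
tool_rot: [180.0, 0.1, -5.1]
force: [-0.8, -0.4, -1.4]
grip_width: 0.0498
```

```bash
python3 g.py .4989 .1046 .07 10.74
```

```text
at [ 0.5622 -0.0355  0.1064] [ 1.7997e+02  8.0000e-02 -5.1300e+00] q [  33.8   16.7  -38.   102.6   11.3   64.6 -103. ] w 0.0498 F [-0.8 -0.4 -1.4] t 6.5
delta [-0.0755 -0.1339  0.0364] rot [  0.02   0.08 -15.87]
```

Call:
arm_command([
  [[-0.018, -0.032, 0, 0, 0, -3.5, 1], [-0.036, -0.064, 0, 0, 0, -7, 1], [-0.054, -0.096, 0, 0, 0, -11, 1], [-0.07, -0.122, 0, 0, 0, -14.5, 1], [-0.0755, -0.134, 0, 0, 0, -15.9, 1], [-0.0755, -0.134, 0.02, 0, 0, -15.9, 1], [-0.0755, -0.134, 0.036, 0, 0, -15.9, 1], [-0.0755, -0.134, 0.036, 0, 0, -15.9, 1], [-0.0755, -0.134, 0.036, 0, 0, -15.9, 1]],
])

```text
time_s: 7.4
tool_pos: [0.4989, 0.1043, 0.0702]
tool_rot: [-180.0, 0.2, 10.7]
force: [0.4, 0.9, -1.2]
grip_width: 0.05
```

```bash
python3 g.py .4989 .1046 .07 10.74;  python3 - <<'E'
from cell import *
from h import *
for n in("scene","top"):
    c=read_camera(n);cv2.imwrite(f"pics/{n}2.png",c["img"][:,:,::-1]);pickle.dump(c,open(f"{n}2.pkl","wb"))
E
```

```text
at [0.4989 0.1043 0.0702] [-1.7996e+02  1.6000e-01  1.0740e+01] q [  26.5   13.9  -45.3  111.4   11.4   59.3 -103.1] w 0.05 F [ 0.4  0.9 -1.2] t 7.4
delta [ 0.0001 -0.0003  0.0002] rot [-0.04  0.16 -0.  ]
```

View pics/top2.png

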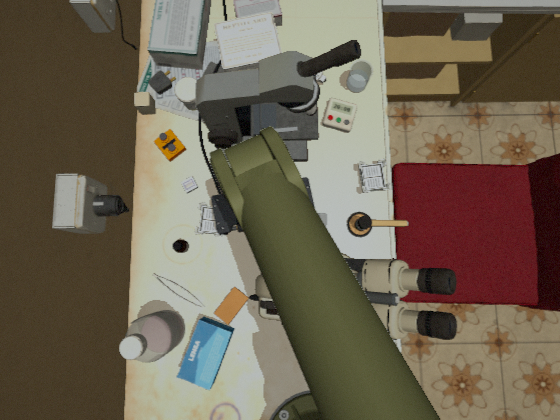

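View pics/scene2.png

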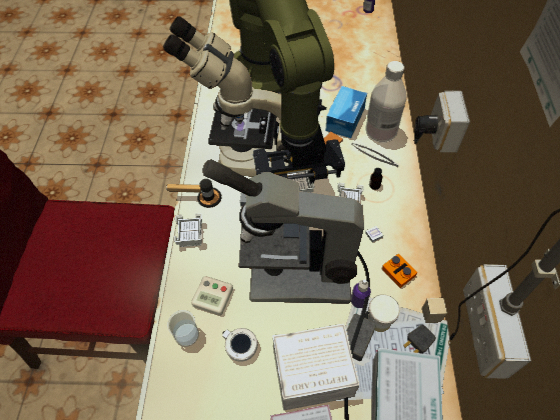

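Call:
arm_command([
  [[0, 0, 0.02, 0, 0, 0, 1], [0, 0, 0.036, 0, 0, 0, 1], [0, 0, 0.039, 0, 0, 0, 1], [0, 0, 0.042, 0, 0, 0, 1], [0, 0, 0.045, 0, 0, 0, 1], [0, 0, 0.045, 0, 0, 0, 1]],
])

```text
time_s: 8.1
tool_pos: [0.4991, 0.1048, 0.0257]
tool_rot: [-180.0, 0.1, 10.8]
force: [-0.7, -0.2, -1.1]
grip_width: 0.0499
```

```bash
python3 g.py .4989 .1046 .018 10.74
```

```text
at [0.4991 0.1048 0.0257] [-1.7998e+02  8.0000e-02  1.0790e+01] q [  24.6   17.8  -44.   113.4   15.1   54.5 -106.1] w 0.0499 F [-0.7 -0.2 -1.1] t 8.1
delta [-0.0002  0.0002  0.0077] rot [-0.02  0.08  0.05]
```

Call:
arm_command([
  [[0, 0, 0.002, 0, 0, 0, 1], [0, 0, 0.004, 0, 0, 0, 1], [0, 0, 0.006, 0, 0, 0, 1], [0, 0, 0.007, 0, 0, 0, 1], [0, 0, 0.008, 0, 0, 0, 1], [0, 0, 0.008, 0, 0, 0, 1]],
])

```text
time_s: 8.7
tool_pos: [0.4989, 0.1047, 0.0188]
tool_rot: [180.0, 0.1, 10.8]
force: [-5.0, -2.3, 11.8]
grip_width: 0.0494
```

```bash
python3 g.py .4989 .1046 .018 10.74
```

```text
at [0.4989 0.1047 0.0188] [1.7996e+02 1.4000e-01 1.0770e+01] q [  24.2   18.5  -43.7  113.7   15.8   53.9 -106.6] w 0.0494 F [-5.  -2.3 11.8] t 8.7
delta [0.     0.0001 0.0008] rot [0.04 0.14 0.03]
```

Call:
arm_command([
  [[0, 0, 0.007, 0, 0, 0, -0.5], [0, 0, 0.006, 0, 0, 0, -0.5], [0, 0, 0.006, 0, 0, 0, -0.5], [0, 0, 0.006, 0, 0, 0, -0.5]],
])

```text
time_s: 9.1
tool_pos: [0.4998, 0.1062, 0.0125]
tool_rot: [-179.9, -0.0, 10.8]
force: [-1.1, 2.9, 7.0]
grip_width: 0.0643
```

```bash
python3 g.py .4933 .2298 .12 -6.5
```

```text
at [0.4998 0.1062 0.0125] [-1.799e+02 -3.000e-02  1.081e+01] q [  23.9   19.1  -43.5  113.9   16.2   53.1 -107. ] w 0.0643 F [-1.1  2.9  7. ] t 9.1
delta [ 0.0169 -0.1228 -0.1073] rot [-1.000e-01 -1.000e-02  1.731e+01]
```

Call:
arm_command([
  [[0, 0, -0.02, 0, 0, 0, -0.5], [0, 0, -0.05, 0, 0, 0, -0.5], [0, 0, -0.09, 0, 0, 0, -0.5], [0, 0, -0.12, 0, 0, 0, -0.5], [0.01, -0.04, -0.12, 0, 0, 4, -0.5], [0.014, -0.08, -0.12, 0, 0, 10, -0.5], [0.017, -0.12, -0.12, 0, 0, 16, -0.5], [0.017, -0.124, -0.12, 0, 0, 17.3, -0.5], [0.017, -0.124, -0.12, 0, 0, 17.3, -0.5], [0.017, -0.124, -0.12, 0, 0, 17.3, -0.5]],
])

```text
time_s: 10.1
tool_pos: [0.4927, 0.2288, 0.1311]
tool_rot: [179.9, 0.1, -6.5]
force: [0.8, -0.7, -0.2]
grip_width: 0.0654
```

```bash
python3 g.py .4933 .2298 .004 -6.5;  python3 - <<'E'
from cell import *
from fit import *
for n in("scene","top"):
    c=read_camera(n);cv2.imwrite(f"pics/{n}3.png",c["img"][:,:,::-1]);pickle.dump(c,open(f"{n}3.pkl","wb"))
    for k,x,y,rim,lo in(('tray',.499,.1046,.052,.042),('tray',.4933,.2298,.026,.015),('tray',.5895,-.1443,.026,.015),('cover',.4768,-.0077,.02,.01)):
        print(n,k,np.round(fit(c,k,x,y,rim,lo,yaw0=0,r=.055),4))
a=cv2.imread("pics/top3.png")[120:300,120:420];cv2.imwrite("pics/c3.png",cv2.resize(a,None,fx=2.6,fy=2.6,interpolation=cv2.INTER_CUBIC))
E
```

```text
at [0.4927 0.2288 0.1311] [ 1.7994e+02  1.2000e-01 -6.5200e+00] q [  14.9   14.6  -48.1  103.6   11.7   67.1 -133.4] w 0.0654 F [ 0.8 -0.7 -0.2] t 10.1
delta [ 0.0008 -0.0012  0.1271] rot [ 0.06  0.12 -0.02]
scene tray [ 0.4925  0.1336 -1.5894  0.0979]
scene tray [  0.516    0.2226 -64.4376   0.2686]
scene tray [ 0.5907 -0.1453  6.2787  0.0289]
scene cover [ 0.4802 -0.0093 -1.9439  0.0254]
top tray [ 0.4991  0.1055 12.2366  0.2581]
top tray [ 0.4807  0.2256 27.3047  0.4631]
top tray [ 0.5896 -0.1442  6.8996  0.0244]
top cover [ 0.4768 -0.0077 -2.2121  0.0053]
```

View pics/c3.png

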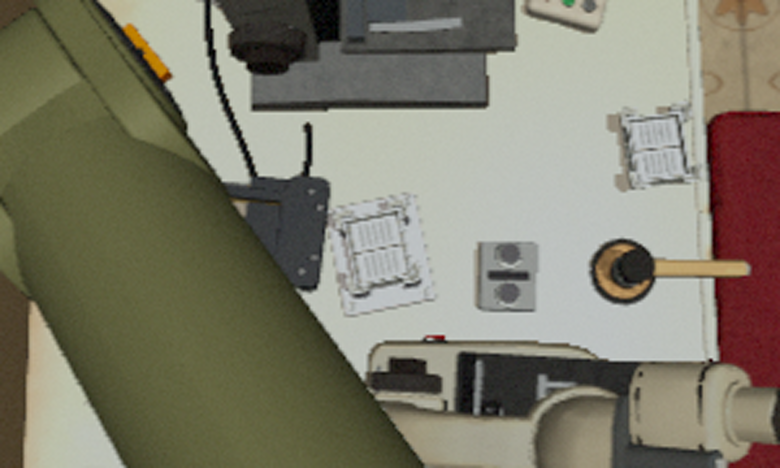

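View pics/scene3.png

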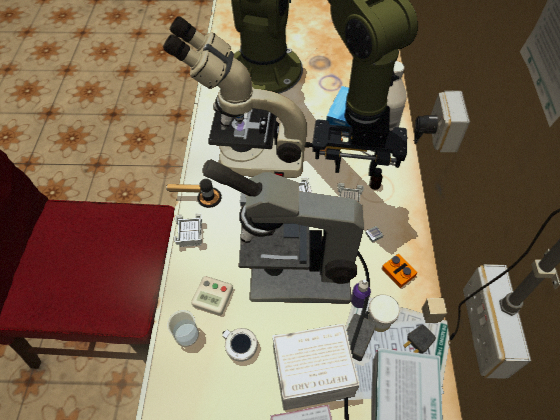

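Call:
arm_command([
  [[0.001, -0.001, 0.04, 0, 0, 0, -0.6], [0.001, -0.001, 0.08, 0, 0, 0, -0.6], [0.001, -0.001, 0.105, 0, 0, 0, -0.6], [0.001, -0.001, 0.12, 0, 0, 0, -0.6], [0.001, -0.001, 0.127, 0, 0, 0, -0.6], [0.001, -0.001, 0.127, 0, 0, 0, -0.6], [0.001, -0.001, 0.127, 0, 0, 0, -0.6]],
])

```text
time_s: 10.9
tool_pos: [0.4945, 0.231, 0.0058]
tool_rot: [-180.0, -0.0, -6.5]
force: [-0.1, -0.4, 0.6]
grip_width: 0.0697
```

```bash
python3 g.py .4933 .2298 .004 -6.5
```

```text
at [0.4945 0.231  0.0058] [-1.7995e+02 -1.0000e-02 -6.5400e+00] q [  10.1   24.4  -44.1  109.3   20.6   54.4 -140.3] w 0.0697 F [-0.1 -0.4  0.6] t 10.9
delta [-0.0011  0.0014  0.0018] rot [-0.05 -0.01 -0.04]
```

Call:
arm_command([
  [[-0.001, 0.001, 0.002, 0, 0, 0, -0.6], [-0.001, 0.001, 0.002, 0, 0, 0, 1], [-0.001, 0.001, 0.002, 0, 0, 0, 1], [-0.001, 0.001, 0.002, 0, 0, 0, 1], [-0.001, 0.001, 0.002, 0, 0, 0, 1], [-0.001, 0.001, 0.002, 0, 0, 0, 1], [-0.001, 0.001, 0.002, 0, 0, 0, 1]],
])

```text
time_s: 11.6
tool_pos: [0.4925, 0.2298, 0.0029]
tool_rot: [180.0, 0.1, -6.5]
force: [-1.2, -0.4, 3.9]
grip_width: 0.05
```

```bash
python3 g.py .4933 .2298 .12 -6.5
```

```text
at [0.4925 0.2298 0.0029] [ 1.7999e+02  9.0000e-02 -6.5200e+00] q [  10.1   24.4  -44.   109.7   20.7   54.2 -140.3] w 0.05 F [-1.2 -0.4  3.9] t 11.6
delta [ 6.000e-04 -1.000e-04 -1.171e-01] rot [ 0.01  0.09 -0.02]
```

Call:
arm_command([
  [[0, 0, -0.03, 0, 0, 0, 1], [0, 0, -0.07, 0, 0, 0, 1], [0, 0, -0.11, 0, 0, 0, 1], [0, 0, -0.117, 0, 0, 0, 1], [0, 0, -0.117, 0, 0, 0, 1]],
])

```text
time_s: 12.1
tool_pos: [0.4934, 0.23, 0.1207]
tool_rot: [-180.0, -0.1, -6.5]
force: [0.5, 0.6, -0.2]
grip_width: 0.05
```

```bash
python3 g.py .4989 .1046 .12 10.75
```

```text
at [0.4934 0.23   0.1207] [-1.7997e+02 -6.0000e-02 -6.5300e+00] q [  14.9   15.4  -48.3  104.2   12.6   65.9 -134.1] w 0.05 F [ 0.5  0.6 -0.2] t 12.1
delta [0.0197 0.124  0.0007] rot [ -0.02  -0.06 -17.28]
```

Call:
arm_command([
  [[0.005, 0.03, 0, 0, 0, -4, 1], [0.01, 0.06, 0, 0, 0, -8, 1], [0.015, 0.09, 0, 0, 0, -12, 1], [0.018, 0.115, 0, 0, 0, -16, 1], [0.0197, 0.124, 0, 0, 0, -17.28, 1], [0.0197, 0.124, 0.02, 0, 0, -17.28, 1], [0.0197, 0.124, 0.035, 0, 0, -17.28, 1], [0.0197, 0.124, 0.035, 0, 0, -17.28, 1], [0.0197, 0.124, 0.035, 0, 0, -17.28, 1]],
])

```text
time_s: 13.0
tool_pos: [0.497, 0.1049, 0.0836]
tool_rot: [-179.9, 0.2, 10.8]
force: [0.8, 0.4, -0.9]
grip_width: 0.0501
```

```bash
python3 g.py .4989 .1046 .055 10.75;python3 - <<'E'
from cell import *
from h import *
for n in("scene","top"):
    c=read_camera(n);cv2.imwrite(f"pics/{n}4.png",c["img"][:,:,::-1])
a=cv2.imread("pics/scene4.png")[120:270,160:420];cv2.imwrite("pics/c4.png",cv2.resize(a,None,fx=3,fy=3,interpolation=cv2.INTER_CUBIC))
E
```

```text
at [0.497  0.1049 0.0836] [-179.92    0.23   10.82] q [  28.5   13.   -47.3  110.9   10.8   60.9 -102.7] w 0.0501 F [ 0.8  0.4 -0.9] t 13.0
delta [0.002  0.0007 0.0285] rot [-0.08  0.23  0.07]
```

View pics/c4.png

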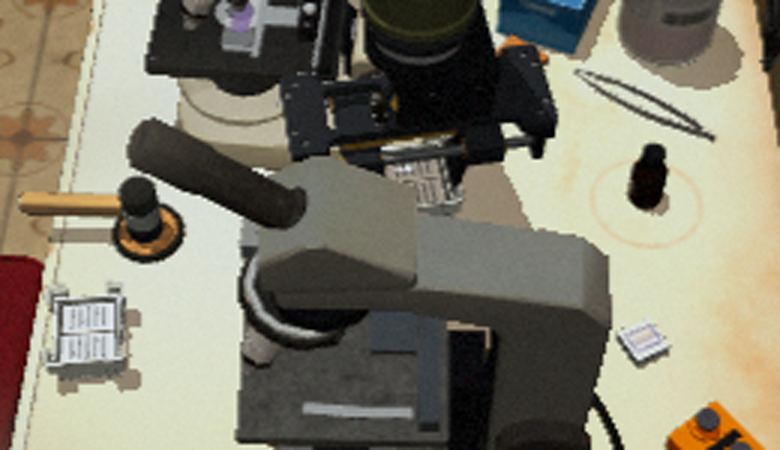

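Call:
arm_command([
  [[0.001, 0, 0.01, 0, 0.1, 0, 1], [0.001, 0, 0.015, 0, 0.1, 0, 1], [0.001, 0, 0.015, 0, 0.1, 0, 1], [0.001, 0, 0.015, 0, 0.1, 0, 1]],
])

```text
time_s: 13.5
tool_pos: [0.4988, 0.1046, 0.0694]
tool_rot: [-180.0, 0.0, 10.8]
force: [-0.5, -0.2, -0.9]
grip_width: 0.05
```

```bash
python3 g.py .4989 .1046 .055 10.75
```

```text
at [0.4988 0.1046 0.0694] [-1.7997e+02  2.0000e-02  1.0770e+01] q [  27.9   14.2  -46.9  111.6   12.    59.2 -103.6] w 0.05 F [-0.5 -0.2 -0.9] t 13.5
delta [0.0001 0.     0.0144] rot [-0.03  0.02  0.02]
```

Call:
arm_command([
  [[0, 0, 0.003, 0, 0, 0, 1], [0, 0, 0.006, 0, 0, 0, 1], [0, 0, 0.008, 0, 0, 0, 1], [0, 0, 0.01, 0, 0, 0, 1], [0, 0, 0.012, 0, 0, 0, 1], [0, 0, 0.014, 0, 0, 0, 1], [0, 0, 0.0145, 0, 0, 0, 1], [0, 0, 0.0145, 0, 0, 0, 1]],
])

```text
time_s: 14.3
tool_pos: [0.4989, 0.1046, 0.055]
tool_rot: [-180.0, 0.0, 10.8]
force: [0.4, -0.6, -1.3]
grip_width: 0.05
```

```bash
python3 g.py .4989 .1046 .055 10.75
```

```text
at [0.4989 0.1046 0.055 ] [-179.97    0.     10.76] q [  27.3   15.5  -46.5  112.3   13.2   57.7 -104.6] w 0.05 F [ 0.4 -0.6 -1.3] t 14.3
delta [ 0. -0.  0.] rot [-0.03  0.    0.01]
```

Call:
arm_command([
  [[0, 0, 0.001, 0, 0, 0, 1], [0, 0, 0.002, 0, 0, 0, 1], [0, 0, 0.002, 0, 0, 0, 1]],
])

```text
time_s: 14.6
tool_pos: [0.4991, 0.1046, 0.0548]
tool_rot: [180.0, 0.0, 10.8]
force: [-5.5, -0.7, 11.8]
grip_width: 0.0499
```

Call:
arm_command([
  [[0, 0, -0.001, 0, 0, 0, -0.5], [0, 0, -0.001, 0, 0, 0, -0.5], [0, 0, -0.001, 0, 0, 0, -0.5], [0, 0, -0.02, 0, 0, 0, -0.5], [0, 0, -0.06, 0, 0, 0, -0.5], [0, 0, -0.1, 0, 0, 0, -0.5], [0, 0, -0.1, 0, 0, 0, -0.5], [0, 0, -0.1, 0, 0, 0, -0.5]],
])

```text
time_s: 15.4
tool_pos: [0.4995, 0.1044, 0.1537]
tool_rot: [180.0, -0.1, 10.7]
force: [-0.7, -0.6, -0.8]
grip_width: 0.0655
```

```bash
python3 g.py .5897 -.1445 .16 6.6; python3 -c "
from cell import *
import cv2
c=read_camera('scene');cv2.imwrite('pics/s5.png',cv2.resize(c['img'][120:270,160:420,::-1],None,fx=3,fy=3,interpolation=2))"
```

```text
at [0.4995 0.1044 0.1537] [ 1.7997e+02 -1.1000e-01  1.0740e+01] q [ 30.9   7.8 -48.5 106.6   6.4  68.2 -99. ] w 0.0655 F [-0.7 -0.6 -0.8] t 15.4
delta [ 0.0422  0.2613 -0.0061] rot [ 0.02 -0.11  4.14]
```

View pics/s5.png

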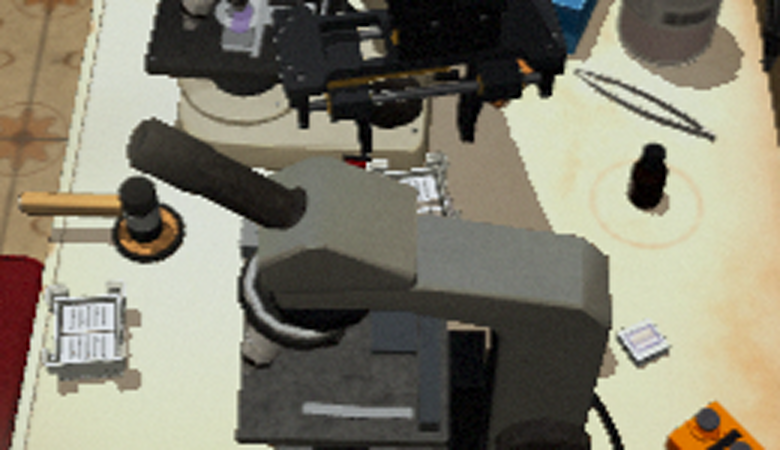

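Call:
arm_command([
  [[0.007, 0.04, 0, 0, 0, 1, -0.6], [0.014, 0.085, 0, 0, 0, 2, -0.6], [0.021, 0.13, 0, 0, 0, 3, -0.6], [0.028, 0.175, 0, 0, 0, 4, -0.6], [0.035, 0.22, 0, 0, 0, 4, -0.6], [0.042, 0.255, 0, 0, 0, 4, -0.6], [0.042, 0.261, 0, 0, 0, 4, -0.6], [0.042, 0.261, 0.03, 0, 0, 4, -0.6], [0.042, 0.261, 0.05, 0, 0, 4, -0.6], [0.042, 0.261, 0.05, 0, 0, 4, -0.6]],
])

```text
time_s: 16.45
tool_pos: [0.5853, -0.1426, 0.0982]
tool_rot: [-179.7, 0.5, 6.8]
force: [-0.9, -0.6, -0.8]
grip_width: 0.0697
```

```bash
python3 g.py .5897 -.1445 .003 6.6;python3 - <<'E'
from cell import *
from fit import *
for n in("scene","top"):
    c=read_camera(n);pickle.dump(c,open(f"{n}5.pkl","wb"));cv2.imwrite(f"pics/{n}5.png",c["img"][:,:,::-1])
    for k,x,y,rim,lo in(('tray',.499,.1046,.078,.068),('tray',.5895,-.1443,.026,.015),('cover',.4768,-.0077,.02,.01)):
        print(n,k,np.round(fit(c,k,x,y,rim,lo,yaw0=.18,r=.055),4))
E
```

```text
at [ 0.5853 -0.1426  0.0982] [-179.74    0.47    6.83] q [ 41.6  22.4 -37.1  97.1  14.4  66.  -82.7] w 0.0697 F [-0.9 -0.6 -0.8] t 16.45
delta [0.0049 0.0028 0.0951] rot [-0.26  0.47  0.22]
scene tray [0.498  0.1029 9.4418 0.0532]
scene tray [  0.6019  -0.1328 -19.6654   0.3613]
scene cover [ 0.4816 -0.0093 -0.9567  0.0323]
top tray [ 0.4986  0.104  10.3544  0.0491]
top tray [ 0.581  -0.1191 -3.4446  0.3551]
top cover [ 0.4768 -0.0077 -2.1619  0.0057]
```

View pics/top5.png

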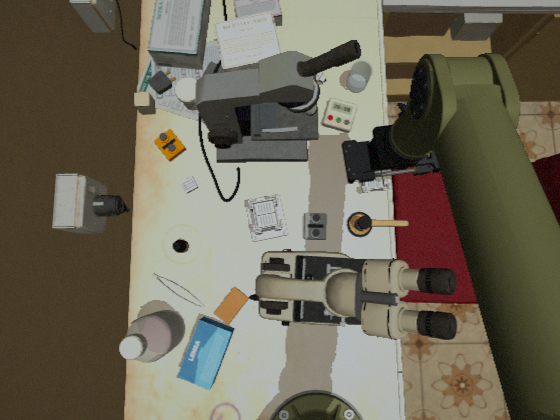

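Call:
arm_command([
  [[0, 0, 0.02, 0, 0, 0, -0.6], [0, 0, 0.04, 0, 0, 0, -0.6], [0, 0, 0.05, 0, 0, 0, -0.6], [0, 0, 0.05, 0, 0, 0, -0.6], [0, 0, 0.05, 0, 0, 0, -0.6]],
])

```text
time_s: 17.05
tool_pos: [0.5896, -0.1439, 0.054]
tool_rot: [-180.0, -0.1, 6.8]
force: [-0.3, 0.0, 0.8]
grip_width: 0.0699
```

```bash
python3 g.py .5897 -.1445 .003 6.6
```

```text
at [ 0.5896 -0.1439  0.054 ] [-1.80e+02 -7.00e-02  6.78e+00] q [ 40.6  25.2 -36.1  99.1  16.6  61.1 -84.3] w 0.0699 F [-0.3  0.   0.8] t 17.05
delta [-0.0001  0.0006  0.051 ] rot [-0.   -0.07  0.18]
```

Call:
arm_command([
  [[0, 0, 0.03, 0, 0, 0, -0.6], [0, 0, 0.045, 0, 0, 0, -0.6], [0, 0, 0.051, 0, 0, 0, -0.6], [0, 0, 0.051, 0, 0, 0, 1], [0, 0, 0.051, 0, 0, 0, 1], [0, 0, 0.051, 0, 0, 0, 1], [0, 0, 0.051, 0, 0, 0, 1], [0, 0, 0.051, 0, 0, 0, 1], [0, 0, 0.051, 0, 0, 0, 1]],
])

```text
time_s: 17.95
tool_pos: [0.5896, -0.1442, 0.0029]
tool_rot: [180.0, -0.1, 6.8]
force: [-1.3, -0.7, 5.9]
grip_width: 0.0498
```

```bash
python3 g.py .5897 -.1445 .003 6.6
```

```text
at [ 0.5896 -0.1442  0.0029] [ 1.7998e+02 -8.0000e-02  6.7600e+00] q [ 39.3  28.8 -34.7 100.9  19.3  56.2 -86.1] w 0.0498 F [-1.3 -0.7  5.9] t 17.95
delta [ 0.      0.0003 -0.0001] rot [ 0.02 -0.08  0.16]
```

Call:
arm_command([
  [[0, 0, -0.03, 0, 0, 0, 1], [0, 0, -0.07, 0, 0, 0, 1], [0, 0, -0.11, 0, 0, 0, 1], [0, 0, -0.147, 0, 0, 0, 1], [0, 0, -0.147, 0, 0, 0, 1], [0, 0, -0.147, 0, 0, 0, 1]],
])

```text
time_s: 18.55
tool_pos: [0.589, -0.1442, 0.1493]
tool_rot: [180.0, -0.0, 6.8]
force: [-0.1, -0.7, -1.6]
grip_width: 0.0496
```

```bash
python3 g.py .4987 .1045 .15 10.7
```

```text
at [ 0.589  -0.1442  0.1493] [ 1.7998e+02 -4.0000e-02  6.7600e+00] q [ 42.5  19.7 -38.1  94.   12.7  70.7 -81.4] w 0.0496 F [-0.1 -0.7 -1.6] t 18.55
delta [-0.0604 -0.2576 -0.0008] rot [ 0.02 -0.04 -3.94]
```

Call:
arm_command([
  [[-0.01, -0.043, 0, 0, 0, -1, 1], [-0.02, -0.086, 0, 0, 0, -2, 1], [-0.03, -0.129, 0, 0, 0, -3, 1], [-0.04, -0.172, 0, 0, 0, -3.94, 1], [-0.05, -0.215, 0, 0, 0, -3.94, 1], [-0.058, -0.247, 0, 0, 0, -3.94, 1], [-0.0604, -0.2576, 0, 0, 0, -3.94, 1], [-0.0604, -0.2576, 0, 0, 0, -3.94, 1], [-0.0604, -0.2576, 0.03, 0, 0, -3.94, 1], [-0.0604, -0.2576, 0.045, 0, 0, -3.94, 1]],
])

```text
time_s: 19.55
tool_pos: [0.4978, 0.1019, 0.1015]
tool_rot: [180.0, 0.2, 10.5]
force: [-0.3, 0.6, -0.7]
grip_width: 0.0496
```

Call:
arm_command([
  [[0, 0, 0.0, 0, 0, 0, 1], [0, 0, 0, 0, 0, 0, 1], [0, 0, 0, 0, 0, 0, 1]],
])

```text
time_s: 19.85
tool_pos: [0.4995, 0.1044, 0.1049]
tool_rot: [-180.0, -0.1, 10.7]
force: [-0.2, -0.1, -1.3]
grip_width: 0.0499
```

```bash
python3 g.py .4987 .1045 .081 10.7
```

```text
at [0.4995 0.1044 0.1049] [-1.7997e+02 -7.0000e-02  1.0660e+01] q [  29.6   11.4  -48.2  109.6    9.5   62.9 -101.7] w 0.0499 F [-0.2 -0.1 -1.3] t 19.85
delta [-0.0008 -0.0003  0.0239] rot [-0.03 -0.07 -0.04]
```

Call:
arm_command([
  [[-0.0006, 0, 0.008, 0, 0, 0, 1], [-0.0006, 0, 0.012, 0, 0, 0, 1], [-0.0006, 0, 0.015, 0, 0, 0, 1], [-0.0006, 0, 0.018, 0, 0, 0, 1], [-0.0006, 0, 0.02, 0, 0, 0, 1], [-0.0006, 0, 0.022, 0, 0, 0, 1], [-0.0006, 0, 0.024, 0, 0, 0, 1], [-0.0006, 0, 0.0255, 0, 0, 0, 1], [-0.0006, 0, 0.0255, 0, 0, 0, 1]],
])

```text
time_s: 20.75
tool_pos: [0.4983, 0.1046, 0.0809]
tool_rot: [179.9, 0.0, 10.7]
force: [-6.5, -1.4, 15.9]
grip_width: 0.0499
```

```bash
python3 g.py .4987 .1045 .081 10.7
```

```text
at [0.4983 0.1046 0.0809] [1.7994e+02 2.0000e-02 1.0710e+01] q [  28.7   13.3  -47.7  111.    11.4   60.4 -103.2] w 0.0499 F [-6.5 -1.4 15.9] t 20.75
delta [ 0.0004  0.0002 -0.0001] rot [0.06 0.02 0.01]
```

Seated at 0.0809 m, as predicted. I'll release, rise and head for the cover.

Call:
arm_command([
  [[0, 0, -0.001, 0, 0, 0, -0.5], [0, 0, -0.001, 0, 0, 0, -0.5], [0, 0, -0.001, 0, 0, 0, -0.5], [0, 0, -0.02, 0, 0, 0, -0.5], [0, 0, -0.06, 0, 0, 0, -0.5], [0, 0, -0.09, 0, 0, 0, -0.6], [0, 0, -0.09, 0, 0, 0, -0.6], [0, 0, -0.09, 0, 0, 0, -0.6]],
])

```text
time_s: 21.55
tool_pos: [0.4982, 0.1043, 0.1687]
tool_rot: [180.0, -0.0, 10.7]
force: [0.6, -0.7, -0.7]
grip_width: 0.069
```

```bash
python3 g.py .4768 -.0077 .16 -2.2
```

```text
at [0.4982 0.1043 0.1687] [ 1.7999e+02 -5.0000e-02  1.0690e+01] q [ 31.7   6.8 -49.  105.6   5.5  69.9 -98.3] w 0.069 F [ 0.6 -0.7 -0.7] t 21.55
delta [-0.0419  0.1061  0.0087] rot [ 1.000e-02 -5.000e-02  1.289e+01]
```

```bash
python3 - <<'E'
import numpy as np
H=np.load("hm.npy")
for x in np.arange(.45,.385,-.005): 
    i=int(round((.95-x)/.005)); print(round(x,3),[int(1000*H[i,int(round((.5-y)/.005))-1:int(round((.5-y)/.005))+2].max()) for y in np.arange(.13,-.16,-.02)])
E
```

```text
0.45 [14, 14, 1, 2, 1, 1, 22, 21, 22, 2, 2, 1, 5, 2, 1]
0.445 [12, 2, 3, 0, 2, 1, 3, 1, 2, 3, 2, 2, 3, 3, 4]
0.44 [2, 2, 2, 1, 1, 3, 2, 1, 3, 3, 1, 2, 2, 2, 3]
0.435 [3, 3, 3, 3, 2, 1, 2, 1, 2, 2, 2, 0, 3, 2, 2]
0.43 [2, 3, 2, 26, 29, 3, 0, 2, 1, 1, 2, 1, 1, 1, 3]
0.425 [2, 15, 37, 30, 29, 0, 32, 31, 23, 3, 2, 2, 0, 3, 2]
0.42 [3, 35, 38, 38, 38, 35, 39, 36, 36, 32, 3, 2, 2, 1, 4]
0.415 [3, 37, 38, 38, 39, 39, 40, 38, 39, 37, 40, 1, 2, 2, 4]
0.41 [3, 38, 77, 75, 114, 126, 112, 114, 111, 106, 39, 2, 1, 1, 2]
0.405 [1, 38, 80, 80, 112, 126, 115, 114, 114, 113, 110, 112, 4, 2, 2]
0.4 [2, 87, 88, 77, 113, 125, 114, 114, 116, 114, 303, 292, 113, 0, 3]
0.395 [4, 84, 93, 90, 114, 125, 116, 114, 116, 115, 319, 331, 324, 0, 2]
0.39 [4, 84, 94, 93, 112, 126, 114, 114, 116, 308, 323, 336, 326, 0, 4]
```

Call:
arm_command([
  [[-0.012, 0.03, 0, 0, 0, 4, -0.6], [-0.024, 0.06, 0, 0, 0, 8, -0.6], [-0.036, 0.09, 0, 0, 0, 12, -0.6], [-0.042, 0.106, 0, 0, 0, 12.9, -0.6], [-0.042, 0.106, 0.0, 0, 0, 12.9, -0.6], [-0.042, 0.106, 0.0, 0, 0, 12.9, -0.6]],
])

```text
time_s: 22.15
tool_pos: [0.4763, -0.0063, 0.168]
tool_rot: [-179.9, 0.1, -2.1]
force: [0.6, 0.9, 0.2]
grip_width: 0.0697
```

```bash
python3 g.py .4768 -.0077 .0025 -2.2;python3 - <<'E'
from cell import *
from fit import *
for n in("scene","top"):
    c=read_camera(n);pickle.dump(c,open(f"{n}6.pkl","wb"));cv2.imwrite(f"pics/{n}6.png",c["img"][:,:,::-1])
    for k,x,y,rim,lo in(('tray',.499,.1046,.104,.094),('cover',.4768,-.0077,.02,.01)):
        print(n,k,np.round(fit(c,k,x,y,rim,lo,yaw0=.18,r=.055),4))
a=cv2.imread("pics/top6.png")[100:340,140:420];cv2.imwrite("pics/c6.png",cv2.resize(a,None,fx=2.5,fy=2.5,interpolation=2))
E
```

```text
at [ 0.4763 -0.0063  0.168 ] [-1.7991e+02  6.0000e-02 -2.1200e+00] q [ 40.4   1.  -42.7 109.8   0.6  69.5 -94.6] w 0.0697 F [0.6 0.9 0.2] t 22.15
delta [0.0007 0.0016 0.1655] rot [-0.09  0.06  0.08]
scene tray [  0.4918   0.0869 -21.6901   0.2726]
scene cover [ 5.04500e-01  1.50000e-03 -5.73717e+01  2.21700e-01]
top tray [  0.4909   0.0805 -21.3144   0.2408]
top cover [0.4705 0.0163 3.6222 0.526 ]
```

View pics/c6.png

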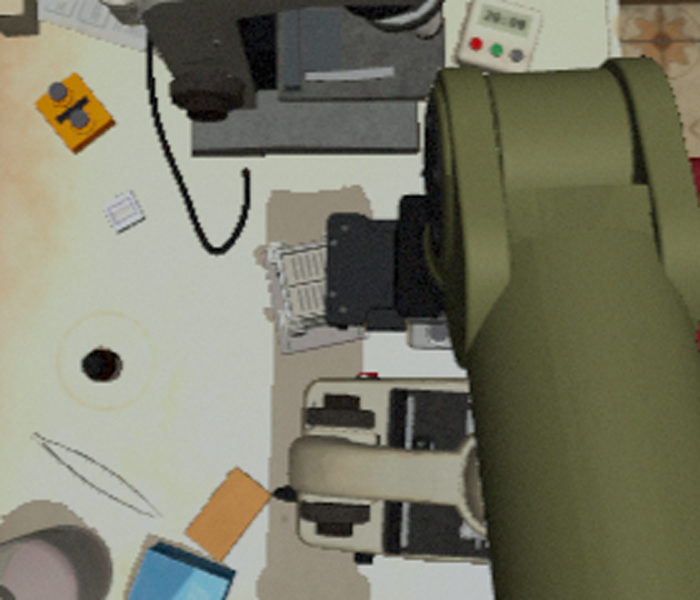

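```bash
python3 - <<'E'
from h import *
t=pickle.load(open("top6.pkl","rb"));P=pts(t)
for u,v in((275,200),(275,215),(275,228),(290,200),(290,225),(300,200),(310,200),(320,200)):print((u,v),P[v,u].round(3))
# body points: 
Q=P.reshape(-1,3);m=(abs(Q[:,0]-.4763)<.06)&(abs(Q[:,1]+.0063)<.13)&(Q[:,2]>.2)&(Q[:,2]<.5)
Q=Q[m]
for a in np.arange(.2,.5,.02):
    k=Q[(Q[:,2]>=a)&(Q[:,2]<a+.02)]
    if len(k):print(round(a,2),len(k),k.min(0).round(3),k.max(0).round(3))
# forearm above eyepieces
for x,y in((.40,-.08),(.36,-.1),(.3,-.12),(.45,-.05)):
    k=P.reshape(-1,3);k=k[(abs(k[:,0]-x)<.01)&(abs(k[:,1]-y)<.01)];print((x,y),np.nanmax(k[:,2]) if len(k) else None)
s=pickle.load(open("scene6.pkl","rb"));P=pts(s).reshape(-1,3)
k=P[(abs(P[:,0]-.40)<.1)&(abs(P[:,1]+.01)<.13)&(P[:,2]>.18)]
for a in np.arange(.18,.9,.04):
    q=k[(k[:,2]>=a)&(k[:,2]<a+.04)]
    if len(q):print(round(a,2),len(q),q.min(0).round(3),q.max(0).round(3))
E
```

```text
(275, 200) [0.491 0.08  0.281]
(275, 215) [0.466 0.08  0.281]
(275, 228) [0.445 0.08  0.281]
(290, 200) [0.491 0.055 0.281]
(290, 225) [0.452 0.055 0.26 ]
(300, 200) [0.48  0.042 0.338]
(310, 200) [0.472 0.03  0.386]
(320, 200) [0.441 0.034 0.556]
0.24 85 [0.44  0.007 0.243] [0.515 0.082 0.26 ]
0.26 470 [0.441 0.035 0.26 ] [0.517 0.09  0.28 ]
0.28 801 [0.443 0.043 0.28 ] [0.516 0.09  0.298]
0.3 5 [0.456 0.043 0.3  ] [0.496 0.045 0.32 ]
0.32 565 [0.441 0.016 0.32 ] [0.515 0.045 0.34 ]
0.34 62 [0.442 0.017 0.34 ] [0.511 0.042 0.35 ]
0.36 36 [0.45  0.021 0.366] [0.487 0.032 0.38 ]
0.38 71 [0.451 0.022 0.381] [0.489 0.032 0.4  ]
0.4 3 [0.465 0.028 0.401] [0.469 0.029 0.402]
0.42 3 [0.502 0.036 0.436] [0.503 0.036 0.439]
(0.4, -0.08) None
(0.36, -0.1) None
(0.3, -0.12) None
(0.45, -0.05) 0.5924330081974728
0.18 535 [ 0.325 -0.095  0.18 ] [0.492 0.095 0.22 ]
0.22 100 [ 0.339 -0.086  0.22 ] [0.5   0.056 0.26 ]
0.26 1386 [ 0.366 -0.124  0.26 ] [0.5   0.088 0.3  ]
0.3 1400 [ 0.3  -0.14  0.3 ] [0.5   0.044 0.34 ]
0.34 619 [ 0.3  -0.14  0.34] [0.5   0.037 0.38 ]
0.38 171 [ 0.467 -0.045  0.38 ] [0.5   0.031 0.42 ]
0.42 138 [ 0.475 -0.042  0.42 ] [0.5   0.032 0.46 ]
0.46 229 [ 0.48  -0.043  0.46 ] [0.5   0.03  0.499]
0.5 22 [0.477 0.037 0.508] [0.5   0.041 0.539]
0.54 5 [0.496 0.041 0.545] [0.499 0.041 0.55 ]
```

View pics/scene6.png

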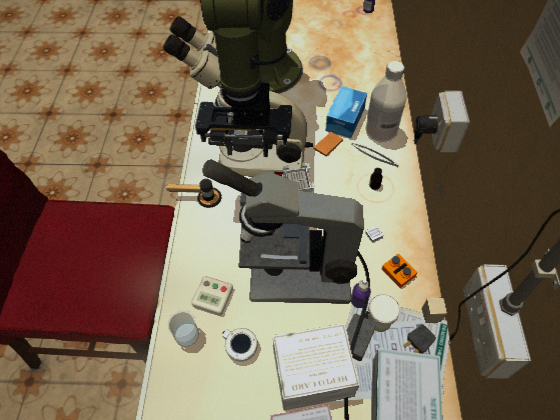

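The gripper's body (±95 mm along y, 70 mm above the TCP) would meet the stack at y≈.067 to .081 and z up to .114 if I gripped the cover where it stands. I'll fit a kinematic model from the recorded poses to work out the arm's clearances before choosing a way round this.

```bash
cat > kin.py <<'E'
import numpy as np
from scipy.optimize import least_squares
from scipy.spatial.transform import Rotation as R
D=[([77.928,18.392,-4.016,83.108,1.295,78.541,-3.26],[.145,-.634,.223],[-180,0,12.88]),
([77.,19.,-3.4,55.6,1.2,104.8,-3.],[.1452,-.6346,.4587],[179.43,0,12.88]),
([33.5,17,-37.7,102.5,11.6,63.7,-103.2],[.5682,-.036,.104],[180,-.64,-5.13]),
([31,23.9,-35.4,107,16.8,54.4,-107.1],[.5623,-.0356,.0068],[180,.08,-5.12]),
([33.8,16.7,-38,102.6,11.3,64.6,-103],[.5622,-.0355,.1064],[180,.08,-5.13]),
([26.5,13.9,-45.3,111.4,11.4,59.3,-103.1],[.4989,.1043,.0702],[180,.16,10.74]),
([24.2,18.5,-43.7,113.7,15.8,53.9,-106.6],[.4989,.1047,.0188],[180,.14,10.77]),
([14.9,15.4,-48.3,104.2,12.6,65.9,-134.1],[.4934,.23,.1207],[180,0,-6.53]),
([10.1,24.4,-44,109.7,20.7,54.2,-140.3],[.4925,.2298,.0029],[180,.1,-6.52]),
([40.6,25.2,-36.1,99.1,16.6,61.1,-84.3],[.5896,-.1439,.054],[180,-.07,6.78]),
([42.5,19.7,-38.1,94,12.7,70.7,-81.4],[.589,-.1442,.1493],[180,0,6.76]),
([31.7,6.8,-49,105.6,5.5,69.9,-98.3],[.4982,.1043,.1687],[180,0,10.69]),
([40.4,1,-42.7,109.8,.6,69.5,-94.6],[.4763,-.0063,.168],[180,0,-2.12])]
S=[1,1,1,1,1,1,1]
def ry(a): return R.from_euler('y',a,degrees=True)
def rz(a): return R.from_euler('z',a,degrees=True)
def fk(q,p,s,full=False):
    h,a1,L1,e1,f1,e2,L2,a3,L3,psi,psi0=p
    P=[np.zeros(3)];T=rz(s[0]*q[0]+psi0);x=np.array([0,0,h]);x=x+T.apply([a1,0,0]);P.append(x)
    T=T*ry(s[1]*q[1]);x=x+T.apply([0,0,L1]);
    T=T*rz(s[2]*q[2]);x=x+T.apply([e1,0,0]);P.append(x)
    T=T*ry(s[3]*q[3]);x=x+T.apply([e2,0,0]);x=x+T.apply([0,0,L2]);
    T=T*rz(s[4]*q[4]);P.append(x)
    T=T*ry(s[5]*q[5]);x=x+T.apply([a3,0,0]);P.append(x);x=x+T.apply([0,0,L3])
    T=T*rz(s[6]*q[6]+psi);P.append(x)
    return (P,T) if full else (x,T)
def solve():
    best=None
    for m in range(16):
        s=[-1 if m&1 else 1,1,-1 if m&2 else 1,1,-1 if m&4 else 1,1,-1 if m&8 else 1]
        for psi in(0,90,180,-90):
          def res(p):
            r=[]
            for q,x,e in D:
                X,T=fk(q,p,s);r+=list((X-x)*100);r+=list((T.inv()*R.from_euler('xyz',e,degrees=True)).as_rotvec()*10)
            return np.r_[r,np.array(p[[1,3,5,7]])*.3]
          o=least_squares(res,[.3,0,.45,0,0,0,.45,0,.35,psi,0.],max_nfev=60)
          if best is None or o.cost<best[0]: best=(o.cost,o.x,s)
    return best
if __name__=="__main__":
    c,p,s=solve();print(c,np.round(p,4),s);np.save("kin.npy",np.r_[p,s])
    for q,x,e in D:
        P,T=fk(q,p,s,True);print(np.round((P[-1]-x)*1000,1),[list(np.round(a,3)) for a in P[1:4]])
E
python3 kin.py
```

```text
0.31067171386303505 [ 7.430000e-02  3.000000e-04  4.817000e-01 -1.400000e-03  9.215357e+02
  1.200000e-02  5.180000e-01  8.400000e-03  1.964000e-01 -2.722569e+02
 -2.264400e+00] [-1, 1, -1, 1, -1, 1, -1]
[ 0.   2.9 -2.2] [[np.float64(0.0), np.float64(-0.0), np.float64(0.074)], [np.float64(0.026), np.float64(-0.149), np.float64(0.532)], [np.float64(0.147), np.float64(-0.639), np.float64(0.417)]]
[ 0.9 -0.7  1.2] [[np.float64(0.0), np.float64(-0.0), np.float64(0.074)], [np.float64(0.029), np.float64(-0.153), np.float64(0.53)], [np.float64(0.148), np.float64(-0.641), np.float64(0.656)]]
[-1.8  0.6 -0. ] [[np.float64(0.0), np.float64(-0.0), np.float64(0.074)], [np.float64(0.113), np.float64(-0.083), np.float64(0.535)], [np.float64(0.572), np.float64(-0.034), np.float64(0.301)]]
[-1.1  0.2  0.6] [[np.float64(0.0), np.float64(-0.0), np.float64(0.074)], [np.float64(0.162), np.float64(-0.107), np.float64(0.515)], [np.float64(0.57), np.float64(-0.034), np.float64(0.204)]]
[ 0.1  0.8 -0.1] [[np.float64(0.0), np.float64(-0.0), np.float64(0.074)], [np.float64(0.111), np.float64(-0.082), np.float
[... 908 characters left out ...]
 [np.float64(0.149), np.float64(-0.14), np.float64(0.511)], [np.float64(0.597), np.float64(-0.146), np.float64(0.251)]]
[ 0.8 -1.3  0.3] [[np.float64(0.0), np.float64(-0.0), np.float64(0.074)], [np.float64(0.114), np.float64(-0.114), np.float64(0.528)], [np.float64(0.598), np.float64(-0.146), np.float64(0.346)]]
[ 2.4  0.7 -0.7] [[np.float64(0.0), np.float64(-0.0), np.float64(0.074)], [np.float64(0.046), np.float64(-0.032), np.float64(0.553)], [np.float64(0.508), np.float64(0.107), np.float64(0.364)]]
[ 1.   3.3 -1.4] [[np.float64(0.0), np.float64(-0.0), np.float64(0.074)], [np.float64(0.005), np.float64(-0.006), np.float64(0.556)], [np.float64(0.486), np.float64(-0.003), np.float64(0.363)]]
```

```bash
python3 - <<'E'
from h import *
t=pickle.load(open("top.pkl","rb"));P=pts(t)
g=P.reshape(-1,3);im=t["img"].reshape(-1,3).astype(int)
m=(abs(g[:,0]-.475)<.03)&(abs(g[:,1]+.12)<.05)&(g[:,2]>.045)
print("head top pts",m.sum(),g[m].mean(0).round(4),g[m].min(0).round(4),g[m].max(0).round(4), np.median(g[m][:,2]))
m=(abs(g[:,0]-.475)<.03)&(g[:,1]<-.135)&(g[:,1]>-.26)&(g[:,2]>.03)
h=g[m];print("handle",m.sum(),h.min(0).round(3),h.max(0).round(3)); v=np.polyfit(h[:,1],h[:,0],1);print("x=",v,"yaw of -y dir",np.degrees(np.arctan(v[0])), "at y=-.15:",np.polyval(v,-.15), np.median(h[:,2]))
# pad ring : dark outline ellipse
c=rect(t,.004,.41,.54,-.18,-.04,4000);cv2.imwrite("pics/pad.png",c[:,:,::-1])
# pad by orange colour
hsv=cv2.cvtColor(c,cv2.COLOR_RGB2HSV);mm=((hsv[...,0]>8)&(hsv[...,0]<25)&(hsv[...,1]>90)).astype(np.uint8)
ys,xs=np.nonzero(mm);print(len(xs))
dk=((c.max(2)<90)|(mm>0)).astype(np.uint8);n,l,st,ce=cv2.connectedComponentsWithStats(dk);print([(st[i],ce[i]) for i in range(1,n) if st[i][4]>3000])
E
```

```text
head top pts 165 [ 0.479  -0.1162  0.0562] [ 0.466  -0.1692  0.0451] [ 0.4927 -0.1     0.0609] 0.057403112664595524
handle 240 [ 0.471 -0.213  0.033] [ 0.485 -0.136  0.048]
x= [0.01080326 0.47999535] yaw of -y dir 0.6189573052230014 at y=-.15: 0.4783748638337797 0.04253347693006393
26572
[(array([  175,   117,   384,   236, 51104], dtype=int32), array([322.75786631, 233.26624139]))]
```

View pics/pad.png

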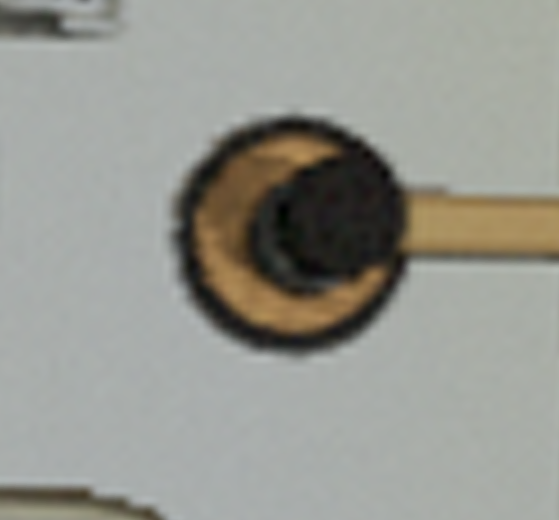

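Plan: hover with the jaws at y=-.037, open about 82 mm, and TCP z≈.028. At that height the fingers straddle the pin heads and the body clears the stack. Closing gently then draws the cover toward -y with the body still. After that I'll regrip the cover normally.

```bash
python3 g.py .4768 -.037 .06 -2.2
```

```text
at [ 0.4766 -0.0055  0.1683] [-1.7992e+02  2.0000e-02 -2.0000e+00] q [ 40.3   1.  -42.7 109.8   0.7  69.5 -94.6] w 0.0696 F [-1.3 -0.4  0.1] t 22.25
delta [0.0014 0.0317 0.1083] rot [-0.08  0.02  0.2 ]
```

Call:
arm_command([
  [[0.001, 0.02, 0, 0, 0, 0.2, -0.9], [0.001, 0.032, 0, 0, 0, 0.2, -0.9], [0.001, 0.032, 0.03, 0, 0, 0.2, -0.9], [0.001, 0.032, 0.06, 0, 0, 0.2, -0.9], [0.001, 0.032, 0.09, 0, 0, 0.2, -0.9], [0.001, 0.032, 0.1, 0, 0, 0.2, -0.9], [0.001, 0.032, 0.1, 0, 0, 0.2, -0.9], [0.001, 0.032, 0.1, 0, 0, 0.2, -0.9]],
], newtons=5)

```text
time_s: 23.05
tool_pos: [0.4772, -0.0391, 0.0696]
tool_rot: [-180.0, -0.1, -2.4]
force: [0.4, 0.6, -0.2]
grip_width: 0.0823
```

```bash
python3 g.py .4768 -.037 .0275 -2.2; python3 - <<'E'
from cell import *
from h import *
c=read_camera("scene");pickle.dump(c,open("s7.pkl","wb"));cv2.imwrite("pics/s7.png",cv2.resize(c["img"][:260,130:450,::-1],None,fx=2.3,fy=2.3,interpolation=2))
E
```

```text
at [ 0.4772 -0.0391  0.0696] [-1.7996e+02 -8.0000e-02 -2.3700e+00] q [ 40.4   8.6 -41.  115.8   6.6  57.8 -96.1] w 0.0823 F [ 0.4  0.6 -0.2] t 23.05
delta [-0.0005 -0.0021  0.0421] rot [-0.04 -0.08 -0.17]
```

View pics/s7.png

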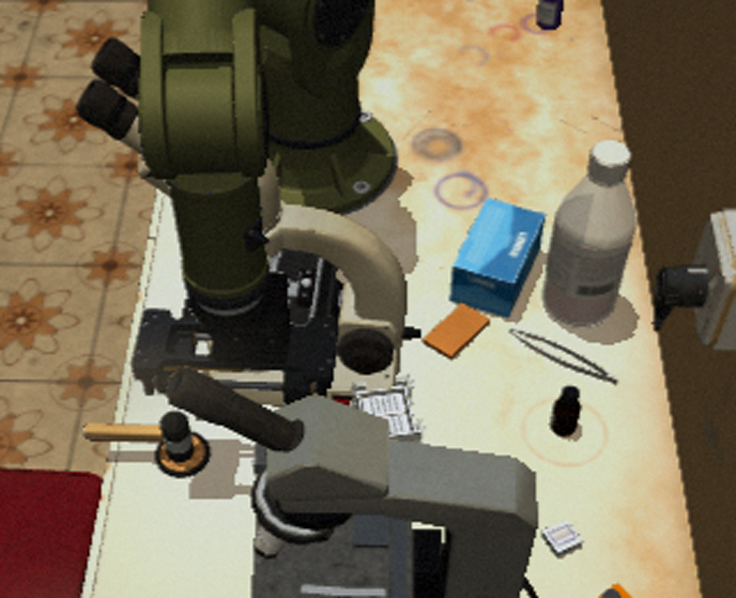

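Call:
arm_command([
  [[0, -0.002, 0.015, 0, 0, -0.1, -0.9], [0, -0.002, 0.03, 0, 0, -0.1, -0.9], [0, -0.002, 0.038, 0, 0, -0.1, -0.9], [0, -0.002, 0.042, 0, 0, -0.1, -0.9], [0, -0.002, 0.042, 0, 0, -0.1, -0.9], [0, -0.002, 0.042, 0, 0, -0.1, -0.9]],
])

```text
time_s: 23.7
tool_pos: [0.4769, -0.0375, 0.0272]
tool_rot: [-180.0, -0.1, -2.3]
force: [-0.1, -2.3, -0.4]
grip_width: 0.0822
```

```bash
python3 g.py .4768 -.037 .0275 -2.2
```

```text
at [ 0.4769 -0.0375  0.0272] [-1.7999e+02 -6.0000e-02 -2.3000e+00] q [ 38.9  12.6 -40.3 117.8  10.2  53.  -99.2] w 0.0822 F [-0.1 -2.3 -0.4] t 23.7
delta [-0.0001 -0.0005 -0.0003] rot [-0.01 -0.06 -0.1 ]
```

Call:
arm_command([
  [[0, 0, 0, 0, 0, 0, -0.9], [0, 0, 0, 0, 0, 0, -0.9]],
])

```text
time_s: 23.9
tool_pos: [0.4767, -0.0375, 0.027]
tool_rot: [-180.0, -0.0, -2.3]
force: [0.2, -0.0, -0.4]
grip_width: 0.0823
```

```bash
python3 g.py .4768 -.037 .0275 -2.2; python3 - <<'E'
from cell import *
from fit import *
c=read_camera("scene");s=pickle.load(open("s7.pkl","rb"))
for d in(s,c):print(np.round(fit(d,'tray',.499,.1046,.104,.094,yaw0=.18,r=.055),4))
print(np.round(fit(pickle.load(open("top6.pkl","rb")),'tray',.499,.1046,.104,.094,yaw0=.18,r=.055),4))
cv2.imwrite("pics/s8.png",cv2.resize(c["img"][100:260,160:380,::-1],None,fx=3.5,fy=3.5,interpolation=2))
E
```

```text
at [ 0.4767 -0.0375  0.027 ] [-1.7999e+02 -5.0000e-02 -2.3000e+00] q [ 38.9  12.6 -40.3 117.8  10.2  52.9 -99.2] w 0.0823 F [ 0.2 -0.  -0.4] t 23.9
delta [ 0.0001 -0.0005 -0.0005] rot [-0.01 -0.05 -0.1 ]
[ 0.4985  0.1038 10.5961  0.118 ]
[ 0.4987  0.1041 10.9115  0.1205]
[  0.4909   0.0805 -21.3144   0.2408]
```

View pics/s8.png

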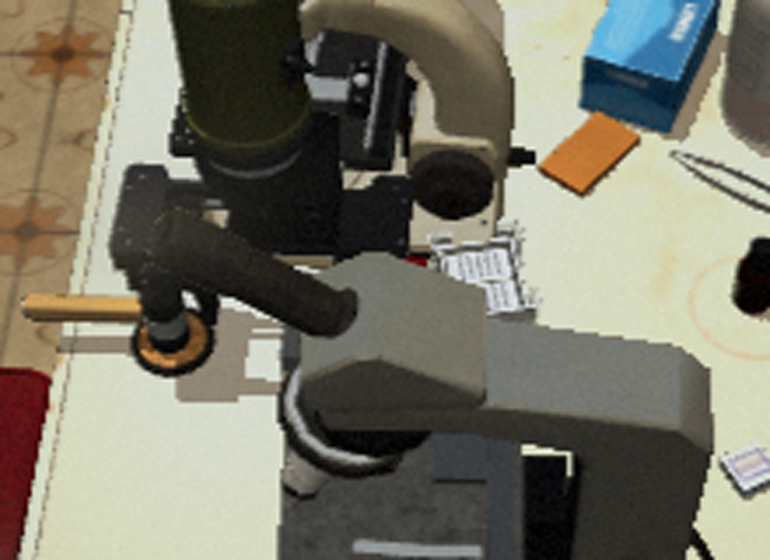

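Call:
arm_command([
  [[0, 0, 0, 0, 0, 0, -0.6], [0, 0, 0, 0, 0, 0, -0.4], [0, 0, 0, 0, 0, 0, -0.2], [0, 0, 0, 0, 0, 0, 0.1], [0, 0, 0, 0, 0, 0, 0.35], [0, 0, 0, 0, 0, 0, 0.6], [0, 0, 0, 0, 0, 0, 1], [0, 0, 0, 0, 0, 0, 1], [0, 0, 0, 0, 0, 0, 1]],
], newtons=4)

```text
time_s: 24.85
tool_pos: [0.4763, -0.0374, 0.0266]
tool_rot: [-180.0, 0.0, -2.3]
force: [0.1, 1.9, 0.3]
grip_width: 0.0187
```

Call:
arm_command([
  [[0, 0, 0, 0, 0, 0, -0.37], [0, 0, 0, 0, 0, 0, -0.37], [0, 0, 0, 0, 0, 0, -0.37], [0, 0, 0, 0, 0, 0, -0.37], [0, 0, 0, 0, 0, 0, -0.37]],
])

```text
time_s: 25.35
tool_pos: [0.4763, -0.0376, 0.0265]
tool_rot: [-180.0, 0.0, -2.3]
force: [0.1, -0.4, 0.4]
grip_width: 0.051
```

Call:
arm_command([
  [[0, 0, 0.008, 0, 0, 0, -0.37], [0, 0, 0.016, 0, 0, 0, -0.37], [0, 0, 0.022, 0, 0, 0, -0.37], [0, 0, 0.0245, 0, 0, 0, -0.37], [0, 0, 0.0245, 0, 0, 0, -0.37]],
])

```text
time_s: 25.85
tool_pos: [0.4755, -0.0377, 0.0012]
tool_rot: [-180.0, 0.1, -2.3]
force: [-0.4, 0.6, -0.4]
grip_width: 0.0611
```

Call:
arm_command([
  [[0, 0, -0.001, 0, 0, 0, 1], [0, 0, -0.001, 0, 0, 0, 1], [0, 0, -0.001, 0, 0, 0, 1], [0, 0, -0.001, 0, 0, 0, 1], [0, 0, -0.001, 0, 0, 0, 1], [0, 0, -0.001, 0, 0, 0, 1]],
], newtons=25)

```text
time_s: 26.45
tool_pos: [0.476, -0.0372, 0.0028]
tool_rot: [-180.0, 0.0, -2.3]
force: [-0.6, 0.3, -2.7]
grip_width: 0.0501
```

```bash
python3 g.py .4768 -.037 .15 -2.2
```

```text
at [ 0.476  -0.0372  0.0028] [-1.7996e+02  3.0000e-02 -2.2900e+00] q [  37.9   15.   -39.6  118.7   12.3   50.3 -101. ] w 0.0501 F [-0.6  0.3 -2.7] t 26.45
delta [ 0.0007 -0.0004 -0.1472] rot [-0.04  0.03 -0.09]
```

Call:
arm_command([
  [[0, 0, -0.02, 0, 0, 0, 1], [0, 0, -0.06, 0, 0, 0, 1], [0, 0, -0.1, 0, 0, 0, 1], [0, 0, -0.14, 0, 0, 0, 1], [0, 0, -0.157, 0, 0, 0, 1], [0, 0, -0.157, 0, 0, 0, 1], [0, 0, -0.157, 0, 0, 0, 1]],
])

```text
time_s: 27.15
tool_pos: [0.4757, -0.0375, 0.1592]
tool_rot: [-180.0, 0.1, -2.3]
force: [-0.4, -0.1, -3.0]
grip_width: 0.0499
```

```bash
python3 g.py .498 .1045 .16 10.7; python3 - <<'E'
from cell import *
from h import *
for n in("scene","top"):
    c=read_camera(n);pickle.dump(c,open(f"{n}9.pkl","wb"))
    cv2.imwrite(f"pics/{n}9.png",cv2.resize(c["img"][100:260,160:400,::-1],None,fx=3.3,fy=3.3,interpolation=2))
E
```

```text
at [ 0.4757 -0.0375  0.1592] [-1.7999e+02  6.0000e-02 -2.3000e+00] q [ 42.9   1.7 -41.7 110.4   1.2  68.4 -91.6] w 0.0499 F [-0.4 -0.1 -3. ] t 27.15
delta [ 0.0166 -0.1427 -0.0008] rot [ -0.02   0.06 -13.  ]
```

View pics/scene9.png

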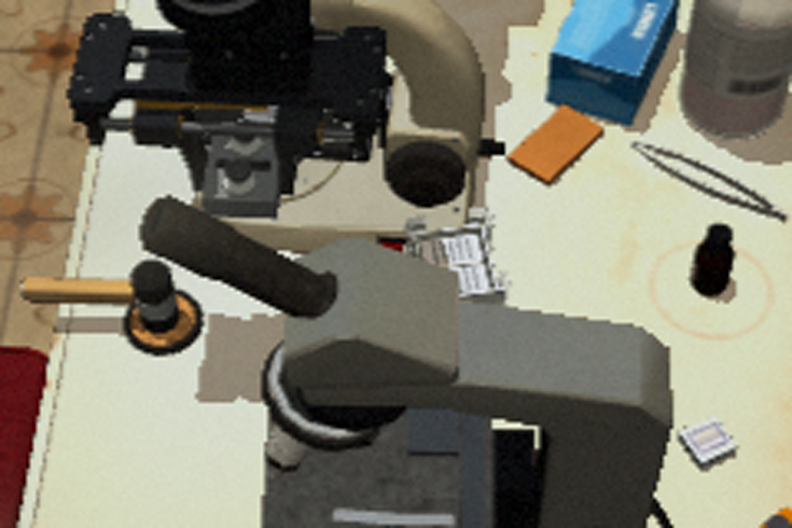

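```bash
python3 - <<'E'
from h import *
for f in("scene9","scene5"):
    c=pickle.load(open(f+".pkl","rb"));P=pts(c).reshape(-1,3)
    yc,z0=(-.0375,.1567) if f=="scene9" else (.1046,.078)
    for lo,hi in((.002,.006),(.006,.010),(.010,.014),(.014,.018)):
        m=(abs(P[:,1]-yc)<.02)&(P[:,2]>z0+lo)&(P[:,2]<z0+hi)&(P[:,0]>.44)&(P[:,0]<.56);k=P[m]
        if len(k):print(f,lo,len(k),np.percentile(k[:,0],[5,50,95]).round(4))
E
```

```text
scene9 0.002 23 [0.5055 0.5063 0.5082]
scene9 0.006 18 [0.504  0.5064 0.5089]
scene9 0.01 21 [0.5044 0.507  0.5088]
scene9 0.014 51 [0.4584 0.4998 0.5078]
scene5 0.002 14 [0.4603 0.4646 0.4742]
scene5 0.006 8 [0.4601 0.4627 0.4647]
scene5 0.01 4 [0.4609 0.4642 0.4643]
```

Call:
arm_command([
  [[0.004, -0.036, 0, 0, 0, -3.5, 1], [0.008, -0.072, 0, 0, 0, -7, 1], [0.012, -0.108, 0, 0, 0, -10, 1], [0.0166, -0.138, 0, 0, 0, -13, 1], [0.0166, -0.1427, 0, 0, 0, -13, 1], [0.0166, -0.1427, 0.01, 0, 0, -13, 1], [0.0166, -0.1427, 0.03, 0, 0, -13, 1], [0.0166, -0.1427, 0.037, 0, 0, -13, 1], [0.0166, -0.1427, 0.037, 0, 0, -13, 1], [0.0166, -0.1427, 0.037, 0, 0, -13, 1]],
])

```text
time_s: 28.25
tool_pos: [0.4986, 0.1037, 0.1229]
tool_rot: [-180.0, 0.0, 10.6]
force: [0.2, -0.8, -2.1]
grip_width: 0.0497
```

```bash
python3 g.py .498 .1045 .1065 10.7
```

```text
at [0.4986 0.1037 0.1229] [-1.7997e+02  3.0000e-02  1.0630e+01] q [  31.3   10.2  -49.5  108.6    8.5   65.  -100.8] w 0.0497 F [ 0.2 -0.8 -2.1] t 28.25
delta [-0.0004 -0.0009  0.0164] rot [-0.03  0.03 -0.07]
```

Call:
arm_command([
  [[-0.0004, -0.0007, 0.004, 0, 0, 0, 1], [-0.0004, -0.0007, 0.008, 0, 0, 0, 1], [-0.0004, -0.0007, 0.01, 0, 0, 0, 1], [-0.0004, -0.0007, 0.012, 0, 0, 0, 1], [-0.0004, -0.0007, 0.014, 0, 0, 0, 1], [-0.0004, -0.0007, 0.0155, 0, 0, 0, 1], [-0.0004, -0.0007, 0.017, 0, 0, 0, 1], [-0.0004, -0.0007, 0.0175, 0, 0, 0, 1], [-0.0004, -0.0007, 0.0175, 0, 0, 0, 1]],
])

```text
time_s: 29.15
tool_pos: [0.4982, 0.1051, 0.1067]
tool_rot: [180.0, 0.0, 10.7]
force: [-3.0, -0.9, 5.4]
grip_width: 0.0497
```

```bash
python3 g.py .498 .1045 .1065 10.7
```

```text
at [0.4982 0.1051 0.1067] [179.98   0.    10.7 ] q [  30.6   11.4  -49.4  109.6    9.7   63.3 -101.9] w 0.0497 F [-3.  -0.9  5.4] t 29.15
delta [-0.0004  0.0006  0.0002] rot [0.02 0.   0.  ]
```

Seated at 0.1067 m (0.1065 m expected) with contact force. I'll release, rise and retreat.

Call:
arm_command([
  [[0, 0, -0.001, 0, 0, 0, -0.5], [0, 0, -0.001, 0, 0, 0, -0.5], [0, 0, -0.001, 0, 0, 0, -0.5], [0, 0, -0.001, 0, 0, 0, -0.5], [0, 0, -0.03, 0, 0, 0, -0.5], [0, 0, -0.07, 0, 0, 0, -0.5], [0, 0, -0.11, 0, 0, 0, -0.5], [0, 0, -0.11, 0, 0, 0, -0.5], [0, 0, -0.11, 0, 0, 0, -0.5]],
])

```text
time_s: 30.05
tool_pos: [0.4987, 0.105, 0.2163]
tool_rot: [180.0, -0.1, 10.7]
force: [-0.2, -0.1, -0.3]
grip_width: 0.0652
```

```bash
python3 g.py .479 -.149 .21 -89
```

```text
at [0.4987 0.105  0.2163] [ 1.7998e+02 -1.2000e-01  1.0690e+01] q [ 33.6   4.4 -50.2 101.9   3.5  75.2 -96.7] w 0.0652 F [-0.2 -0.1 -0.3] t 30.05
delta [-0.0665  0.246   0.0063] rot [-9.000e-02 -1.100e-01  9.969e+01]
```

```bash
python3 - <<'E'
from fit import *
c=pickle.load(open("scene.pkl","rb"));P=pts(c).reshape(-1,3)
for y in np.arange(-.02,-.20,-.02):
    r=[]
    for x in np.arange(.43,.26,-.02):
        k=P[(abs(P[:,0]-x)<.01)&(abs(P[:,1]-y)<.01)];r.append("%4d-%3d"%(1000*k[:,2][k[:,2]>.05].min(),1000*k[:,2].max()) if (k[:,2]>.05).any() else "   .   ")
    print(round(y,2),r)
print([round(x,2) for x in np.arange(.43,.26,-.02)])
E
python3 - <<'E'
from cell import *
from fit import *
for n in("scene","top"):
    c=read_camera(n);pickle.dump(c,open(f"{n}10.pkl","wb"))
    cv2.imwrite(f"pics/{n}10.png",cv2.resize(c["img"][100:260,160:400,::-1],None,fx=3.3,fy=3.3,interpolation=2))
E
python3 -c "
import cv2;a=cv2.imread('pics/scene0.png')[10:190,140:340];cv2.imwrite('pics/mic.png',cv2.resize(a,None,fx=3.3,fy=3.3,interpolation=2))"
```

```text
-0.02 ['   .   ', '  98-114', ' 108-118', '  50-280', ' 110-292', ' 111-292', ' 109-285', ' 110-120', '   .   ']
-0.04 ['   .   ', ' 101-114', ' 100-211', '  50-305', '  50-308', ' 110-310', ' 114-307', ' 298-308', '   .   ']
-0.06 ['   .   ', ' 101-113', '  98-318', '  50-324', '  50-323', ' 109-326', ' 111-326', ' 306-326', '   .   ']
-0.08 ['   .   ', ' 103-116', ' 100-333', ' 108-337', ' 109-340', ' 109-342', ' 322-339', ' 323-339', '   .   ']
-0.1 ['   .   ', ' 107-107', '  99-337', ' 107-339', ' 107-340', ' 107-340', ' 108-345', ' 107-342', ' 327-327']
-0.12 ['   .   ', '   .   ', ' 106-329', ' 112-361', ' 337-359', ' 313-316', ' 303-367', ' 342-365', '   .   ']
-0.14 ['   .   ', '   .   ', '   .   ', ' 322-378', ' 356-380', '   .   ', ' 322-380', ' 363-380', '   .   ']
-0.16 ['   .   ', '   .   ', '   .   ', ' 342-380', ' 357-380', '   .   ', ' 345-378', ' 353-374', '   .   ']
-0.18 ['   .   ', '   .   ', '   .   ', ' 354-363', ' 353-361', '   .   ', '   .   ', '   .   ', '   .   ']
[np.float64(0.43), np.float64(0.41), np.float64(0.39), np.float64(0.37), np.float64(0.35), np.float64(0.33), np.float64(0.31), np.float64(0.29), np.float64(0.27)]
```

View pics/mic.png

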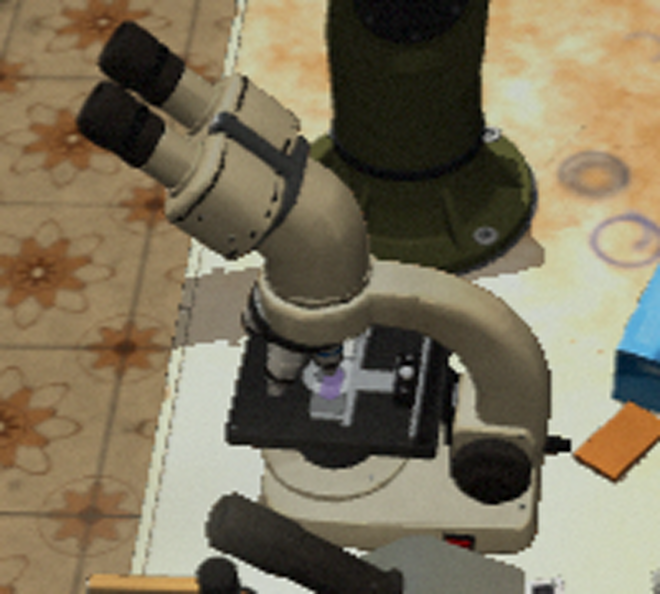

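View pics/scene10.png

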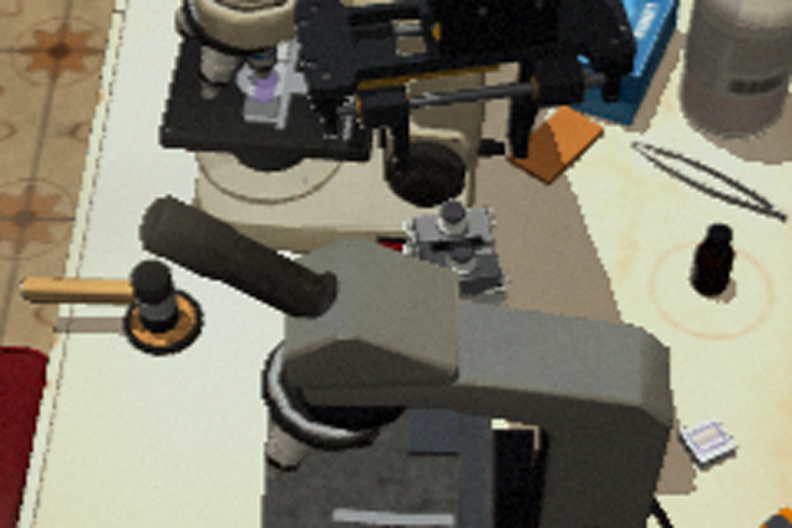

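```bash
cat >> kin.py <<'E'
K=np.load("kin.npy") if __import__('os').path.exists("kin.npy") else None
E
python3 - <<'E'
from h import *
import kin
K=kin.K;p,s=K[:11],K[11:]
def ana(f,q):
    c=pickle.load(open(f,"rb"));P=pts(c).reshape(-1,3);P=P[~np.isnan(P[:,0])]
    J,T=kin.fk(q,p,s,True);E,W=J[2],J[3];print(f,"elbow",E.round(3),"wrist",W.round(3),"tcp",J[-1].round(3))
    d=W-E;L=np.linalg.norm(d);d/=L;hx=np.array([d[0],d[1],0]);hx/=np.linalg.norm(hx);n=np.array([-hx[1],hx[0],0])
    for t0 in np.arange(.1,1.2,.1):
        X=E+d*L*t0
        r=P-X;a=r@hx;l=r@n
        m=(abs(a)<.015)&(abs(l)<.2)&(P[:,2]>.42)
        if m.sum()>5:
            print(round(t0,1),m.sum(),"axis z(+shift)",X[2].round(3),"lat",np.percentile(l[m],[1,50,99]).round(3),"z",np.percentile(P[m][:,2],[1,50,99]).round(3))
ana("top10.pkl",[33.6,4.4,-50.2,101.9,3.5,75.2,-96.7])
ana("top6.pkl",[40.4,1,-42.7,109.8,.6,69.5,-94.6])
ana("scene10.pkl",[33.6,4.4,-50.2,101.9,3.5,75.2,-96.7])
ana("scene9.pkl",[42.9,1.7,-41.7,110.4,1.2,68.4,-91.6])
E
```

```text
top10.pkl elbow [ 0.029 -0.022  0.555] wrist [0.509 0.109 0.412] tcp [0.502 0.106 0.215]
0.5 460 axis z(+shift) 0.483 lat [-0.05  -0.041 -0.025] z [0.655 0.671 0.682]
0.6 6258 axis z(+shift) 0.469 lat [-0.046 -0.007  0.032] z [0.644 0.671 0.679]
0.7 4952 axis z(+shift) 0.455 lat [-0.044 -0.005  0.034] z [0.631 0.658 0.666]
0.8 3998 axis z(+shift) 0.44 lat [-0.043 -0.003  0.036] z [0.617 0.645 0.653]
0.9 3921 axis z(+shift) 0.426 lat [-0.043 -0.002  0.039] z [0.629 0.633 0.64 ]
1.0 3165 axis z(+shift) 0.412 lat [-0.044 -0.     0.044] z [0.612 0.623 0.629]
top6.pkl elbow [ 0.005 -0.006  0.556] wrist [ 0.486 -0.003  0.363] tcp [ 0.477 -0.003  0.167]
0.6 5768 axis z(+shift) 0.44 lat [-0.046 -0.002  0.031] z [0.608 0.644 0.654]
0.7 4458 axis z(+shift) 0.421 lat [-0.043 -0.     0.033] z [0.59  0.626 0.636]
0.8 3530 axis z(+shift) 0.402 lat [-0.041  0.002  0.035] z [0.567 0.608 0.618]
0.9 3539 axis z(+shift) 0.382 lat [-0.045  0.002  0.042] z [0.528 0.59  0.6  ]
1.0 2952 axis z(+shift) 0.363 lat [-0.043  0.002  0.045] z [0.535 0.576 0.584]
1.1 7 axis z(+shift) 0.344 lat [-0.04  -0.027 -0.027] z [0.539 0.545 0.551]
scene10.pkl elbow [ 0.029 -0.022  0.555] wrist [0.509 0.109 0.412] tcp [0.502 0.106 0.215]
1.0 1150 axis z(+shift) 0.412 lat [-0.046 -0.029  0.036] z [0.421 0.499 0.567]
scene9.pkl elbow [ 0.009 -0.01   0.556] wrist [ 0.485 -0.035  0.353] tcp [ 0.477 -0.035  0.157]
1.0 473 axis z(+shift) 0.353 lat [-0.037  0.028  0.045] z [0.424 0.472 0.549]
1.1 307 axis z(+shift) 0.333 lat [-0.043 -0.03   0.04 ] z [0.512 0.53  0.547]
```

View pics/top10.png

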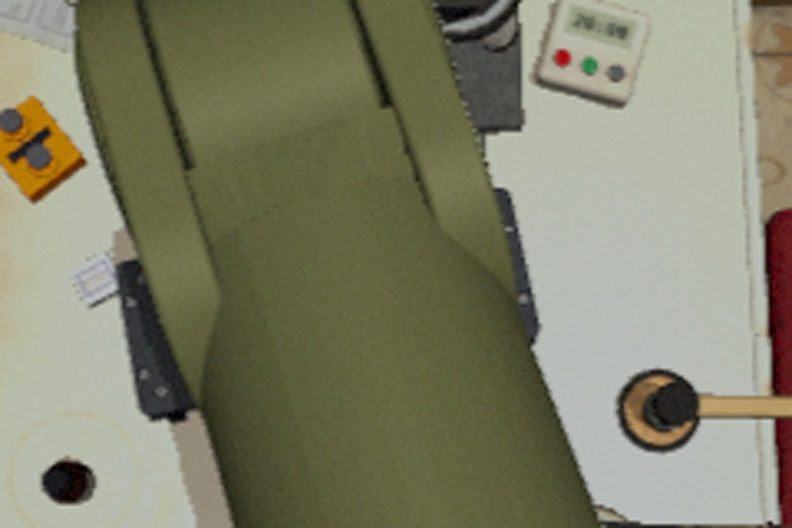

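Call:
arm_command([
  [[-0.002, 0.027, 0, 0, 0, -8, -0.6], [-0.004, 0.054, 0, 0, 0, -16, -0.6], [-0.006, 0.08, 0, 0, 0, -24, -0.6], [-0.008, 0.107, 0, 0, 0, -32, -0.6], [-0.01, 0.134, 0, 0, 0, -40, -0.6], [-0.012, 0.16, 0, 0, 0, -48, -0.6], [-0.014, 0.187, 0, 0, 0, -56, -0.6], [-0.016, 0.214, 0, 0, 0, -64, -0.6], [-0.018, 0.241, 0, 0, 0, -72, -0.6], [-0.019, 0.268, 0, 0, 0, -80, -0.6]],
])

```text
time_s: 31.15
tool_pos: [0.5282, -0.1627, 0.2136]
tool_rot: [-179.8, -0.1, 91.0]
force: [0.1, 0.5, -0.1]
grip_width: 0.0698
```

Call:
arm_command([
  [[0, 0, 0, 0, 0, 0, -0.6], [0, 0, 0, 0, 0, 0, -0.6], [0, 0, 0, 0, 0, 0, -0.6]],
])

```text
time_s: 31.45
tool_pos: [0.5288, -0.1602, 0.2146]
tool_rot: [-179.9, -0.1, 90.7]
force: [0.2, 0.7, 0.5]
grip_width: 0.0697
```

```bash
python3 g.py .53 -.162 .08 91;python3 - <<'E'
from cell import *
from fit import *
c=read_camera("scene");pickle.dump(c,open("scene11.pkl","wb"))
cv2.imwrite("pics/s11.png",cv2.resize(c["img"][50:260,150:430,::-1],None,fx=2.8,fy=2.8,interpolation=2))
c=read_camera("top");pickle.dump(c,open("top11.pkl","wb"))
cv2.imwrite("pics/t11.png",c["img"][:,:,::-1])
print(np.round(fit(c,'cover',.4987,.1045,.124,.114,yaw0=.18,r=.05),4))
E
```

```text
at [ 0.5288 -0.1602  0.2146] [-1.7991e+02 -1.1000e-01  9.0740e+01] q [ 52.6  10.4 -42.9  96.5   7.2  76.    9.2] w 0.0697 F [0.2 0.7 0.5] t 31.45
delta [-0.0021  0.0014  0.1346] rot [-0.09 -0.11 -0.26]
[ 0.4985  0.1053 10.7835  0.025 ]
```

View pics/s11.png

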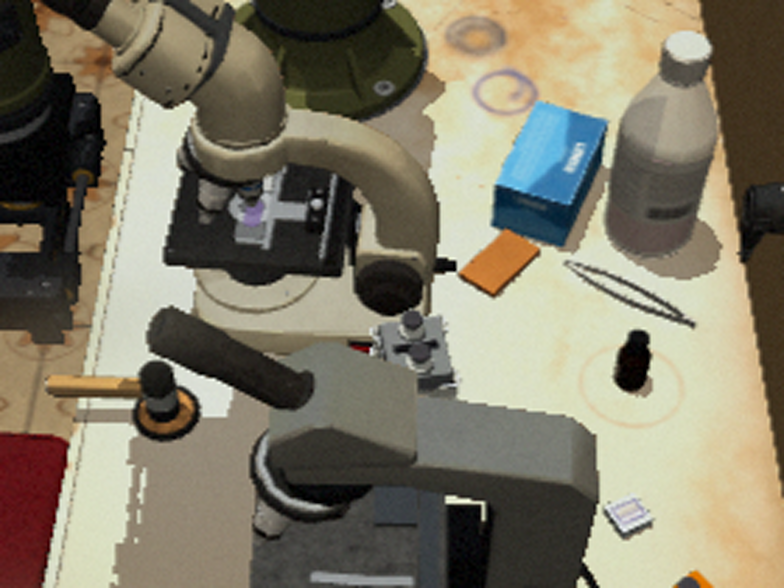

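View pics/t11.png

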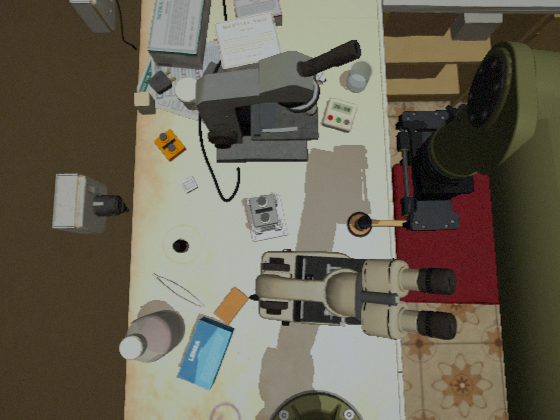

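Call:
arm_command([
  [[-0.002, 0.001, 0.04, 0, 0, -0.2, -0.6], [-0.002, 0.001, 0.08, 0, 0, -0.2, -0.6], [-0.002, 0.001, 0.12, 0, 0, -0.2, -0.6], [-0.002, 0.001, 0.135, 0, 0, -0.2, -0.6], [-0.002, 0.001, 0.135, 0, 0, -0.2, -0.6], [-0.002, 0.001, 0.135, 0, 0, -0.2, -0.6]],
])

```text
time_s: 32.15
tool_pos: [0.5315, -0.1635, 0.082]
tool_rot: [179.9, 0.0, 90.9]
force: [0.0, -0.3, 0.5]
grip_width: 0.0699
```

```bash
cat > clr.py <<'E'
from cell import *
from h import *
import kin
K=kin.K;p,s=K[:11],K[11:]
c=pickle.load(open("scene.pkl","rb"));t=pickle.load(open("top.pkl","rb"))
P=np.vstack([pts(c).reshape(-1,3),pts(t).reshape(-1,3)]);P=P[(P[:,0]>.2)&(P[:,0]<.45)&(P[:,1]>-.25)&(P[:,1]<.2)&(P[:,2]>.2)]
def clear(q):
    J,T=kin.fk(q,p,s,True);E,W=J[2]+[0,0,.16],J[3]+[0,0,.16]
    d=W-E;L=np.linalg.norm(d);d/=L;tt=np.clip((P-E)@d,0,L);D=np.linalg.norm(P-E-tt[:,None]*d,axis=1);i=D.argmin()
    print("forearm axis dist min",D[i].round(3),"at",P[i].round(3),"elbow",E.round(3),"wrist",W.round(3))
if __name__=="__main__": clear(get_obs()["qpos"])
E
python3 g.py .479 -.162 .08 91; python3 clr.py; python3 - <<'E'
from h import *
t=pickle.load(open("top11.pkl","rb"));P=pts(t).reshape(-1,3)
m=(np.hypot(P[:,0]-.4985,P[:,1]-.105)<.03);z=P[m][:,2];print(np.histogram(z,bins=np.arange(.1,.15,.004)))
k=P[m&(P[:,2]>.134)];print(k.mean(0),len(k))
a=np.radians(10.7);u=(k[:,:2]-[.4985,.105])@[np.cos(a),np.sin(a)]
for g in(k[u>0],k[u<0]):print(np.median(g,0).round(4),g.mean(0).round(4),len(g))
E
```

```text
at [ 0.5315 -0.1635  0.082 ] [1.7988e+02 1.0000e-02 9.0940e+01] q [ 50.2  18.1 -41.2 104.9  13.4  61.8   4.9] w 0.0699 F [ 0.  -0.3  0.5] t 32.15
delta [ 0.0024 -0.0524  0.0019] rot [ 0.12  0.01 -0.06]
forearm axis dist min 0.135 at [ 0.372 -0.151  0.379] elbow [ 0.09  -0.118  0.693] wrist [ 0.539 -0.165  0.439]
(array([  0,   2,   1,   1,   3, 217, 255,  21,   0,  45,  74,   1]), array([0.1  , 0.104, 0.108, 0.112, 0.116, 0.12 , 0.124, 0.128, 0.132,
       0.136, 0.14 , 0.144, 0.148]))
[0.49856723 0.10535624 0.14057048] 120
[0.5147 0.1089 0.1401] [0.5152 0.1085 0.1404] 60
[0.482  0.1022 0.1408] [0.4819 0.1022 0.1408] 60
```

Call:
arm_command([
  [[0, -0.02, 0, 0, 0, 0, 0.0], [0.001, -0.04, 0, 0, 0, 0, 0.0], [0.002, -0.052, 0, 0, 0, 0, 0.0], [0.002, -0.052, 0.01, 0, 0, 0, 0.0], [0.002, -0.052, 0.02, 0, 0, 0, 0.0], [0.002, -0.052, 0.02, 0, 0, 0, 0.0], [0.002, -0.052, 0.02, 0, 0, 0, 0.0]],
])

```text
time_s: 32.85
tool_pos: [0.4786, -0.1622, 0.0601]
tool_rot: [-180.0, -0.1, 90.9]
force: [-0.6, 0.7, 0.0]
grip_width: 0.0439
```

```bash
python3 g.py .4785 -.162 .016 90.6; python3 clr.py
```

```text
at [ 0.4786 -0.1622  0.0601] [-1.7998e+02 -9.0000e-02  9.0930e+01] q [ 54.1  13.4 -41.8 112.7  10.4  57.7   8.3] w 0.0439 F [-0.6  0.7  0. ] t 32.85
delta [ 0.0001 -0.0001  0.0441] rot [-0.02 -0.09  0.33]
forearm axis dist min 0.095 at [ 0.372 -0.151  0.379] elbow [ 0.061 -0.093  0.703] wrist [ 0.487 -0.163  0.416]
```

Call:
arm_command([
  [[0, 0, 0.012, 0, 0, 0.2, 0.0], [0, 0, 0.022, 0, 0, 0.2, 0.0], [0, 0, 0.022, 0, 0, 0.2, 0.0]],
])

```text
time_s: 33.15
tool_pos: [0.4768, -0.1619, 0.0365]
tool_rot: [-179.8, -0.1, 90.7]
force: [0.9, 0.5, -0.0]
grip_width: 0.0436
```

```bash
python3 g.py .4785 -.162 .016 90.6; python3 clr.py
```

```text
at [ 0.4768 -0.1619  0.0365] [-1.7982e+02 -1.4000e-01  9.0720e+01] q [ 53.2  15.4 -41.2 113.8  12.2  55.3   6.7] w 0.0436 F [ 0.9  0.5 -0. ] t 33.15
delta [-0.0001  0.0018  0.0205] rot [-0.18 -0.14  0.12]
forearm axis dist min 0.079 at [ 0.372 -0.151  0.379] elbow [ 0.071 -0.105  0.699] wrist [ 0.485 -0.162  0.393]
```

Call:
arm_command([
  [[0, 0, 0.008, 0, 0, 0, 0.0], [0, 0, 0.015, 0, 0, 0, 0.0], [0, 0, 0.02, 0, 0, 0, 0.0], [0, 0, 0.02, 0, 0, 0, 0.0], [0, 0, 0.02, 0, 0, 0, 0.0]],
])

```text
time_s: 33.65
tool_pos: [0.4782, -0.1625, 0.0184]
tool_rot: [-180.0, -0.0, 90.7]
force: [-0.4, 0.6, 0.6]
grip_width: 0.0434
```

```bash
python3 g.py .4785 -.162 .017 90.6; python3 clr.py; python3 - <<'E'
from cell import *
from h import *
c=read_camera("scene")
cv2.imwrite("pics/s12.png",cv2.resize(c["img"][0:230,100:360,::-1],None,fx=2.6,fy=2.6,interpolation=2))
E
```

```text
at [ 0.4782 -0.1625  0.0184] [-1.800e+02 -3.000e-02  9.071e+01] q [ 52.5  17.1 -40.6 114.5  13.8  53.2   5.5] w 0.0434 F [-0.4  0.6  0.6] t 33.65
delta [0.0005 0.0003 0.0014] rot [-0.   -0.03  0.11]
forearm axis dist min 0.068 at [ 0.372 -0.151  0.379] elbow [ 0.081 -0.115  0.695] wrist [ 0.485 -0.162  0.375]
```

View pics/s12.png

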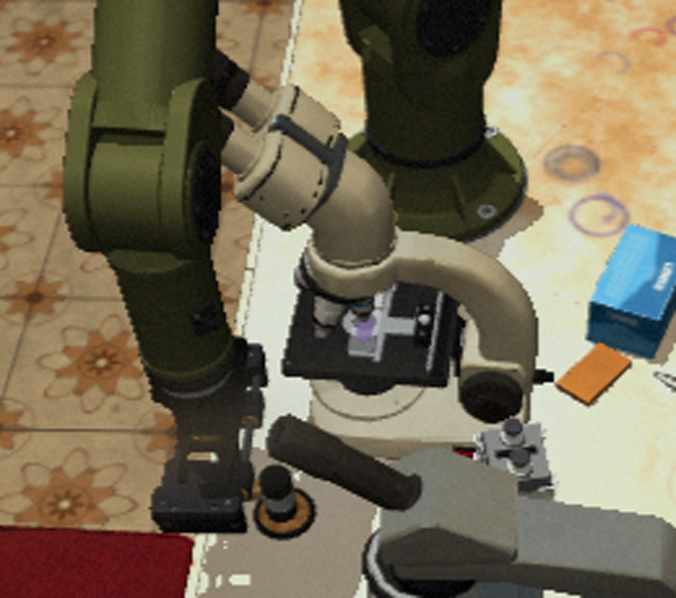

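No contact, so I'll grip the handle at 55 N.

Call:
arm_command([
  [[0, 0, 0.001, 0, 0, 0, 1], [0, 0, 0.001, 0, 0, 0, 1], [0, 0, 0.001, 0, 0, 0, 1], [0, 0, 0.001, 0, 0, 0, 1], [0, 0, 0.001, 0, 0, 0, 1], [0, 0, 0.001, 0, 0, 0, 1]],
], newtons=55)

```text
time_s: 34.3
tool_pos: [0.4782, -0.1626, 0.0175]
tool_rot: [180.0, -0.0, 90.7]
force: [0.1, -0.7, 0.7]
grip_width: 0.0135
```

```bash
python3 g.py .53 -.162 .25 90.6
```

```text
at [ 0.4782 -0.1626  0.0175] [ 1.7999e+02 -2.0000e-02  9.0700e+01] q [ 52.4  17.2 -40.6 114.6  13.9  53.1   5.4] w 0.0135 F [ 0.1 -0.7  0.7] t 34.3
delta [ 1.000e-04  5.180e-02 -2.324e-01] rot [ 0.01 -0.02  0.1 ]
```

Call:
arm_command([
  [[0, 0, -0.02, 0, 0, 0, 1], [0, 0.005, -0.06, 0, 0, 0, 1], [0, 0.03, -0.09, 0, 0, 0, 1], [0, 0.052, -0.12, 0, 0, 0, 1], [0, 0.052, -0.16, 0, 0, 0, 1], [0, 0.052, -0.2, 0, 0, 0, 1], [0, 0.052, -0.2, 0, 0, 0, 1], [0, 0.052, -0.2, 0, 0, 0, 1]],
])

```text
time_s: 35.1
tool_pos: [0.5302, -0.1621, 0.2177]
tool_rot: [180.0, 0.0, 90.7]
force: [-0.6, -0.4, -2.6]
grip_width: 0.0139
```

```bash
python3 g.py .5156 .0609 .20 90.7;  python3 - <<'E'
from cell import *
from h import *
c=read_camera("scene");pickle.dump(c,open("scene13.pkl","wb"))
cv2.imwrite("pics/s13.png",cv2.resize(c["img"][0:260,100:400,::-1],None,fx=2.4,fy=2.4,interpolation=2))
E
```

```text
at [ 0.5302 -0.1621  0.2177] [1.7997e+02 3.0000e-02 9.0710e+01] q [ 53.1  10.6 -43.4  96.1   7.5  76.3   9.2] w 0.0139 F [-0.6 -0.4 -2.6] t 35.1
delta [ 0.2232 -0.0119  0.0176] rot [0.03 0.03 0.01]
```

View pics/s13.png

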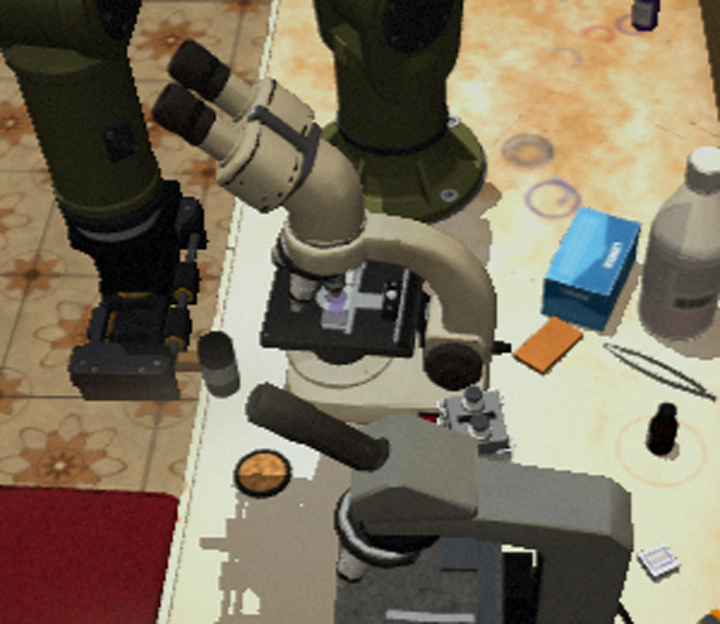

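```bash
python3 - <<'E'
from cell import *
from h import *
t=read_camera("top");pickle.dump(t,open("top13.pkl","wb"));c=pickle.load(open("scene13.pkl","rb"))
for n,d in(("top",t),("scene",c)):
    P=pts(d).reshape(-1,3);m=(np.hypot(P[:,0]-.53,P[:,1]+.115)<.03)&(P[:,2]>.19)&(P[:,2]<.28)&(P[:,1]>-.132);k=P[m]
    if len(k): print(n,len(k),k.min(0).round(4),k.max(0).round(4)); q=k[k[:,2]>k[:,2].max()-.006];print(" top face mid",((q.min(0)+q.max(0))/2).round(4),q.mean(0).round(4),len(q))
    im=rect(d,.004,.43,.53,-.165,-.065,4000);h=cv2.cvtColor(im,cv2.COLOR_RGB2HSV)
    mm=((h[...,0]>8)&(h[...,0]<25)&(h[...,1]>90)).astype(np.uint8);n_,l,st,ce=cv2.connectedComponentsWithStats(mm);i=1+st[1:,4].argmax() if n_>1 else 0
    print(" pad",(.53-ce[i][1]/4000,-.065-ce[i][0]/4000),st[i])
E
```

```text
top 378 [ 0.5145 -0.1314  0.2037] [ 0.5445 -0.0987  0.2598]
 top face mid [ 0.5296 -0.1139  0.2568] [ 0.5291 -0.1137  0.2564] 223
 pad (np.float64(0.48155876925423213), np.float64(-0.11379418179045295)) [   91    89   210   208 32785]
scene 393 [ 0.5167 -0.132   0.2041] [ 0.5476 -0.0996  0.2611]
 top face mid [ 0.5321 -0.1136  0.2581] [ 0.5324 -0.1144  0.2575] 135
 pad (np.float64(0.48119873455411644), np.float64(-0.11322248771773114)) [   84    91   215   206 33585]
```

Call:
arm_command([
  [[0.04, -0.002, 0, 0, 0, 0, 1], [0.08, -0.004, 0, 0, 0, 0, 1], [0.12, -0.006, 0, 0, 0, 0, 1], [0.16, -0.008, 0, 0, 0, 0, 1], [0.2, -0.01, 0, 0, 0, 0, 1], [0.22, -0.012, 0, 0, 0, 0, 1], [0.223, -0.012, 0.015, 0, 0, 0, 1], [0.223, -0.012, 0.03, 0, 0, 0, 1], [0.223, -0.012, 0.03, 0, 0, 0, 1], [0.223, -0.012, 0.03, 0, 0, 0, 1]],
])

```text
time_s: 36.2
tool_pos: [0.5149, 0.0589, 0.1862]
tool_rot: [-179.8, -0.0, 90.5]
force: [1.2, -0.4, -1.7]
grip_width: 0.0133
```

```bash
python3 g.py .5156 .0609 .16 90.7;  python3 - <<'E'
from cell import *
from h import *
for n in("scene","top"):
    c=read_camera(n);pickle.dump(c,open(f"{n}14.pkl","wb"))
    cv2.imwrite(f"pics/{n}14.png",cv2.resize(c["img"][50:260,160:400,::-1],None,fx=3,fy=2.8,interpolation=2))
E
```

```text
at [0.5149 0.0589 0.1862] [-1.7984e+02 -3.0000e-02  9.0550e+01] q [ 39.7   8.1 -52.5 102.9   6.7  72.4 -14.1] w 0.0133 F [ 1.2 -0.4 -1.7] t 36.2
delta [0.002  0.0008 0.0262] rot [-0.16 -0.03 -0.15]
```

View pics/scene14.png

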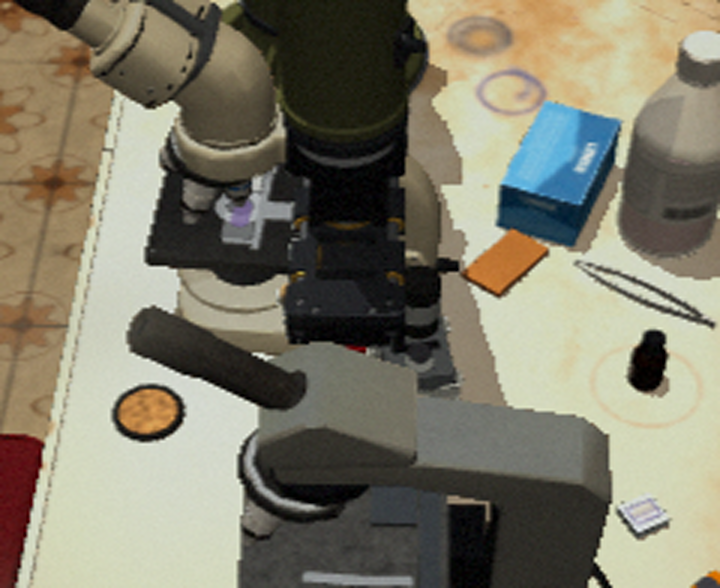

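View pics/top14.png

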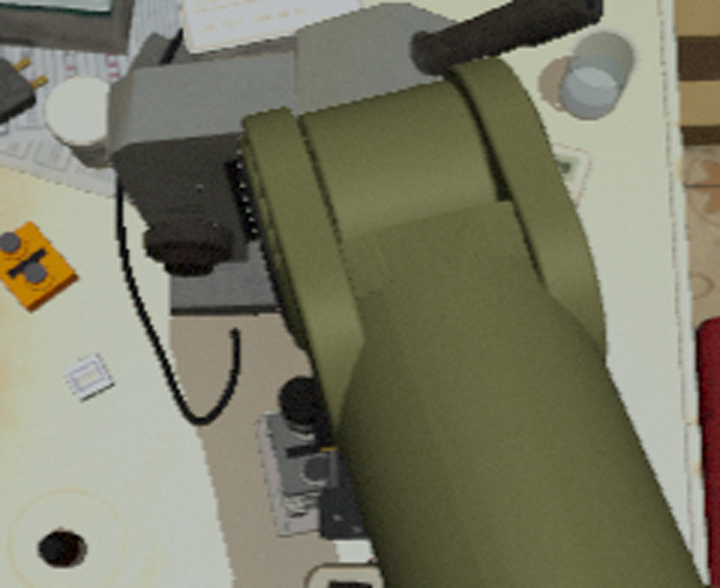

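Call:
arm_command([
  [[0.001, 0, 0.015, 0, 0, 0, 1], [0.001, 0, 0.026, 0, 0, 0, 1], [0.001, 0, 0.027, 0, 0, 0, 1], [0.001, 0, 0.027, 0, 0, 0, 1]],
])

```text
time_s: 36.7
tool_pos: [0.515, 0.0619, 0.1599]
tool_rot: [-179.9, -0.0, 90.7]
force: [-0.2, 0.5, -1.1]
grip_width: 0.0133
```

```bash
python3 g.py .5156 .0603 .1465 90.7
```

```text
at [0.515  0.0619 0.1599] [-1.7992e+02 -4.0000e-02  9.0710e+01] q [ 38.8   9.7 -52.5 104.9   8.2  69.5 -15.4] w 0.0133 F [-0.2  0.5 -1.1] t 36.7
delta [-0.0016  0.0006  0.0134] rot [-0.08 -0.04  0.01]
```

Call:
arm_command([
  [[-0.0015, 0, 0.003, 0, 0, 0, 1], [-0.0015, 0, 0.005, 0, 0, 0, 1], [-0.0015, 0, 0.007, 0, 0, 0, 1], [-0.0015, 0, 0.009, 0, 0, 0, 1], [-0.0015, 0, 0.011, 0, 0, 0, 1], [-0.0015, 0, 0.011, 0, 0, 0, 1]],
])

```text
time_s: 37.3
tool_pos: [0.5158, 0.0602, 0.1499]
tool_rot: [180.0, -0.0, 90.7]
force: [-1.0, -1.2, 1.3]
grip_width: 0.0135
```

Call:
arm_command([
  [[0, 0, 0.0015, 0, 0, 0, 1], [0, 0, 0.003, 0, 0, 0, 1], [0, 0, 0.0045, 0, 0, 0, 1], [0, 0, 0.0045, 0, 0, 0, 1]],
])

```text
time_s: 37.7
tool_pos: [0.5163, 0.0601, 0.1459]
tool_rot: [179.9, -0.0, 90.7]
force: [-1.2, -2.3, 7.3]
grip_width: 0.014
```

Call:
arm_command([
  [[0, 0, 0.001, 0, 0, 0, 1], [0, 0, 0.002, 0, 0, 0, 1], [0, 0, 0.002, 0, 0, 0, 1]],
])

```text
time_s: 38.0
tool_pos: [0.5171, 0.0599, 0.1449]
tool_rot: [179.8, 0.0, 90.7]
force: [-0.0, -2.8, 13.5]
grip_width: 0.014
```

Call:
arm_command([
  [[0, 0, 0.0015, 0, 0, 0, 1], [0, 0, 0.003, 0, 0, 0, 1], [0, 0, 0.003, 0, 0, 0, 1]],
])

```text
time_s: 38.3
tool_pos: [0.5174, 0.0594, 0.1419]
tool_rot: [179.8, 0.1, 90.6]
force: [-0.2, -5.1, 12.8]
grip_width: 0.0135
```

Call:
arm_command([
  [[0, 0, -0.02, 0, 0, 0, 1], [0, 0, -0.06, 0, 0, 0, 1], [0.0, 0, -0.06, 0, 0, 0, 1], [-0.05, 0, -0.06, 0, 0, 0, 1], [-0.1, 0, -0.06, 0, 0, 0, 1], [-0.1, 0, -0.06, 0, 0, 0, 1], [-0.1, 0, -0.06, 0, 0, 0, 1]],
])

```text
time_s: 39.0
tool_pos: [0.5159, -0.0409, 0.1985]
tool_rot: [-179.9, -0.1, 90.5]
force: [-0.5, 0.6, -2.8]
grip_width: 0.0138
```

```bash
cat > look.py <<'E'
from cell import *
from h import *
import sys
tag=sys.argv[1]
o=get_obs();print("tcp",o["tool_pos"].round(4),o["tool_rot"].round(2),"w",o["grip_width"].round(4))
for n in("scene","top"):
    c=read_camera(n);pickle.dump(c,open(f"{n}{tag}.pkl","wb"))
    cv2.imwrite(f"pics/{n}{tag}.png",cv2.resize(c["img"][50:260,160:400,::-1],None,fx=3,fy=2.8,interpolation=2))
    P=pts(c).reshape(-1,3);a=np.radians(10.7);R2=np.array([[np.cos(a),np.sin(a)],[-np.sin(a),np.cos(a)]])
    q=(P[:,:2]-[.4986,.1052])@R2.T
    for nm,s in(("pin1",.017),("pin2",-.017)):
        m=(np.hypot(q[:,0]-s,q[:,1])<.007)&(P[:,2]>.11)&(P[:,2]<.16);print(n,nm,m.sum(),np.percentile(P[m][:,2],[10,50,90]).round(4) if m.sum() else "")
    m=(abs(q[:,0])<.03)&(abs(q[:,1])>.014)&(abs(q[:,1])<.024)&(P[:,2]>.11)&(P[:,2]<.135);print(n,"block top",m.sum(),np.median(P[m][:,2]).round(4) if m.sum() else "")
    # mallet head: black cylinder near TCP
    X=o["tool_pos"];m=(np.hypot(P[:,0]-X[0],P[:,1]-X[1]-.048)<.035)&(P[:,2]>X[2]-.03)&(P[:,2]<X[2]+.06)&(P[:,1]>X[1]+.03);k=P[m]
    if len(k)>20:
        print(n,"head",len(k),k.min(0).round(4),k.max(0).round(4)); qq=k[k[:,2]>np.percentile(k[:,2],98)-.008];A=np.c_[qq[:,:2]-qq[:,:2].mean(0),np.ones(len(qq))];print("  top-plane slope",np.linalg.lstsq(A,qq[:,2],rcond=None)[0].round(3),len(qq),qq.mean(0).round(4))
E
python3 look.py 15
```

```text
Traceback (most recent call last):
  File "look.py", line 5, in <module>
    o=get_obs();print("tcp",o["tool_pos"].round(4),o["tool_rot"].round(2),"w",o["grip_width"].round(4))
                                                                              ^^^^^^^^^^^^^^^^^^^^^
AttributeError: 'float' object has no attribute 'round'
```

```bash
sed -i 's/,"w",o\["grip_width"\].round(4)//' look.py; python3 look.py 15
```

```text
tcp [ 0.5159 -0.0409  0.1985] [-1.7988e+02 -1.0000e-01  9.0490e+01]
scene pin1 26 [0.1308 0.1332 0.1348]
scene pin2 35 [0.1274 0.14   0.1425]
scene block top 167 0.1238
scene head 355 [ 0.5015 -0.0104  0.1904] [0.5333 0.0219 0.2462]
  top-plane slope [-0.061  0.065  0.242] 139 [0.5185 0.0053 0.2421]
top pin1 37 [0.1308 0.1328 0.1341]
top pin2 38 [0.139  0.1405 0.1427]
top block top 287 0.1237
top head 318 [ 0.5004 -0.01    0.1932] [0.5293 0.0247 0.2455]
  top-plane slope [0.007 0.033 0.243] 223 [0.5151 0.0074 0.2427]
```

View pics/scene15.png

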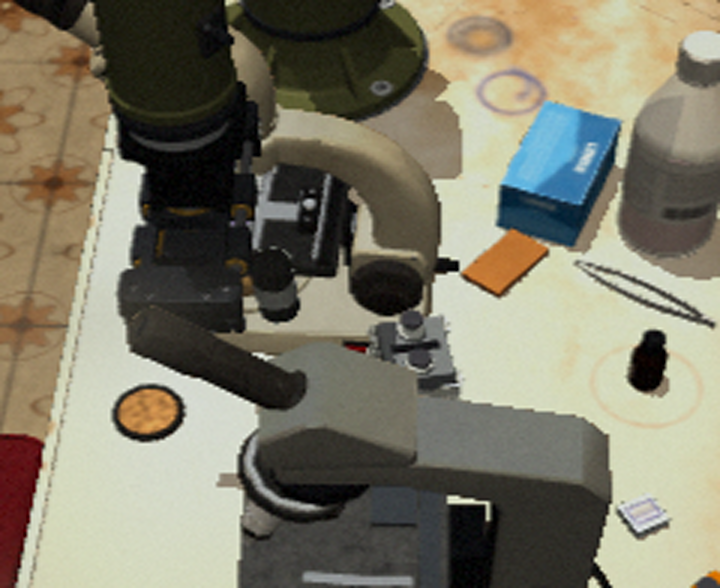

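View pics/top15.png

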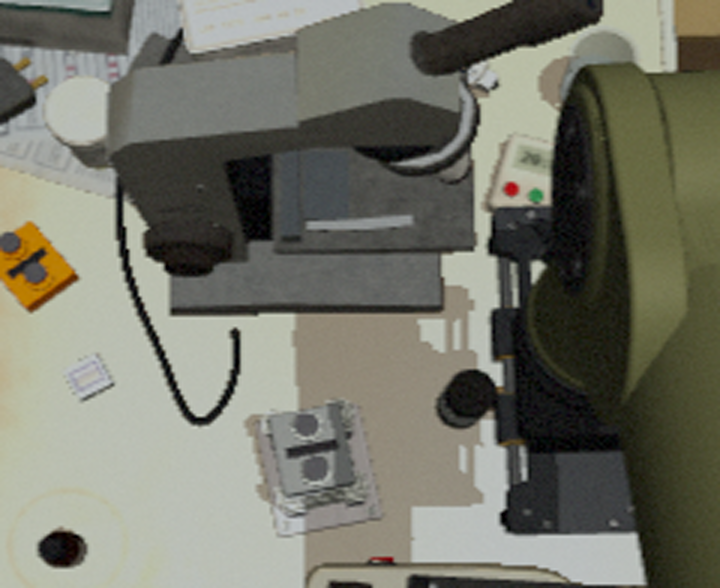

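```bash
python3 g.py .4826 .0545 .175 90.7
```

```text
at [ 0.5162 -0.0382  0.1992] [-1.7993e+02 -1.0000e-01  9.0780e+01] q [ 47.3   6.6 -48.6 102.2   5.   73.6  -1.8] w 0.0137 F [ 0.2 -0.2 -1.9] t 39.1
delta [ 0.0931 -0.0323  0.0244] rot [-0.07 -0.1   0.08]
```

Call:
arm_command([
  [[0.02, -0.007, 0, 0, -1, 0, 1], [0.05, -0.016, 0, 0, -3, 0, 1], [0.08, -0.026, 0, 0, -5, 0, 1], [0.093, -0.0325, 0, 0, -5, 0, 1], [0.093, -0.0325, 0.01, 0, -5, 0, 1], [0.093, -0.0325, 0.024, 0, -5, 0, 1], [0.093, -0.0325, 0.036, 0, -5, 0, 1], [0.093, -0.0325, 0.036, 0, -5, 0, 1], [0.093, -0.0325, 0.036, 0, -5, 0, 1]],
], newtons=60)

```text
time_s: 40.0
tool_pos: [0.4829, 0.0521, 0.1633]
tool_rot: [-179.9, 4.9, 90.6]
force: [0.1, 0.2, -1.3]
grip_width: 0.0137
```

```bash
python3 g.py .4826 .0545 .154 90.7; python3 - <<'E'
from cell import *
from h import *
c=read_camera("scene")
cv2.imwrite("pics/s16.png",cv2.resize(c["img"][100:230,230:380,::-1],None,fx=4,fy=4,interpolation=2))
E
```

```text
at [0.4829 0.0521 0.1633] [-179.91    4.93   90.62] q [ 39.6   4.7 -54.1 108.3   9.1  70.4 -17. ] w 0.0137 F [ 0.1  0.2 -1.3] t 40.0
delta [ 0.0032 -0.0002  0.0091] rot [-0.1   4.93 -0.09]
```

View pics/s16.png

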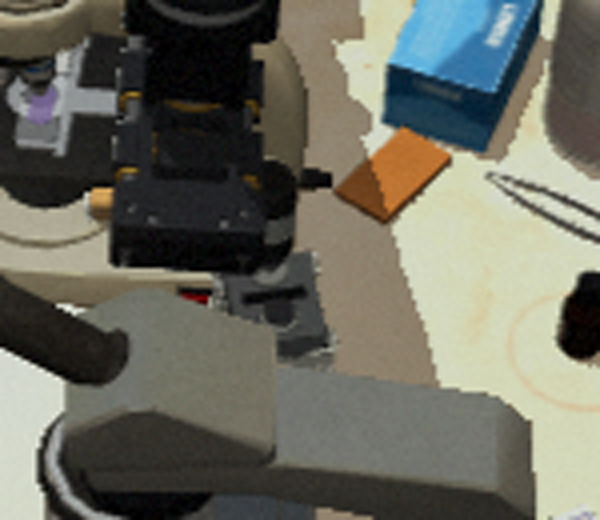

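Call:
arm_command([
  [[0.001, 0, 0.004, 0, 0, 0, 1], [0.001, 0, 0.008, 0, 0, 0, 1], [0.001, 0, 0.011, 0, 0, 0, 1], [0.001, 0, 0.013, 0, 0, 0, 1], [0.0015, 0, 0.015, 0, 0, 0, 1], [0.0015, 0, 0.0165, 0, 0, 0, 1], [0.0015, 0, 0.0165, 0, 0, 0, 1]],
])

```text
time_s: 40.75
tool_pos: [0.4833, 0.0529, 0.1476]
tool_rot: [180.0, 5.0, 90.7]
force: [-0.8, -1.1, 3.4]
grip_width: 0.0133
```

Call:
arm_command([
  [[0, 0, 0.001, 0, 0, 0, 1], [0, 0, 0.002, 0, 0, 0, 1], [0, 0, 0.002, 0, 0, 0, 1]],
])

```text
time_s: 41.05
tool_pos: [0.4834, 0.0527, 0.1461]
tool_rot: [180.0, 5.0, 90.7]
force: [-1.8, -1.8, 6.3]
grip_width: 0.0132
```

Call:
arm_command([
  [[0, 0, 0.0015, 0, 0, 0, 1], [0, 0, 0.003, 0, 0, 0, 1], [0, 0, 0.004, 0, 0, 0, 1], [0, 0, 0.004, 0, 0, 0, 1]],
])

```text
time_s: 41.45
tool_pos: [0.4838, 0.0512, 0.1431]
tool_rot: [179.9, 5.1, 90.6]
force: [-2.3, -4.5, 13.5]
grip_width: 0.0136
```

Call:
arm_command([
  [[0, 0, 0.001, 0, 0, 0, 1], [0, 0, 0.002, 0, 0, 0, 1], [0, 0, 0.002, 0, 0, 0, 1], [0, 0, 0.002, 0, 0, 0, 1]],
])

```text
time_s: 41.85
tool_pos: [0.4839, 0.0506, 0.1412]
tool_rot: [179.9, 5.2, 90.6]
force: [-3.4, -5.5, 14.0]
grip_width: 0.0133
```

Call:
arm_command([
  [[0, 0, -0.02, 0, 0, 0, 1], [0, 0, -0.06, 0, 0, 0, 1], [0.0, 0.02, -0.06, 0, 0, 0, 1], [-0.05, 0.033, -0.06, 0, 0, 0, 1], [-0.09, 0.033, -0.06, 0, 0, 0, 1], [-0.09, 0.033, -0.06, 0, 0, 0, 1], [-0.09, 0.033, -0.06, 0, 0, 0, 1]],
])

```text
time_s: 42.55
tool_pos: [0.5164, -0.0327, 0.206]
tool_rot: [-179.9, 4.9, 90.5]
force: [0.6, -0.1, -2.6]
grip_width: 0.0136
```

```bash
python3 look.py 17
```

```text
tcp [ 0.5164 -0.0327  0.206 ] [-179.9     4.91   90.54]
scene pin1 23 [0.1315 0.1331 0.1346]
scene pin2 23 [0.1303 0.1334 0.1349]
scene block top 161 0.1236
scene head 316 [0.5023 0.0041 0.1966] [0.5334 0.0324 0.2544]
  top-plane slope [-0.072  0.003  0.25 ] 115 [0.519  0.0171 0.2504]
top pin1 37 [0.1311 0.1326 0.1343]
top pin2 36 [0.1314 0.1327 0.1343]
top block top 287 0.1237
top head 269 [0.5008 0.0094 0.201 ] [0.5295 0.0342 0.2539]
  top-plane slope [0.021 0.013 0.251] 178 [0.515  0.0194 0.2507]
```

View pics/top17.png

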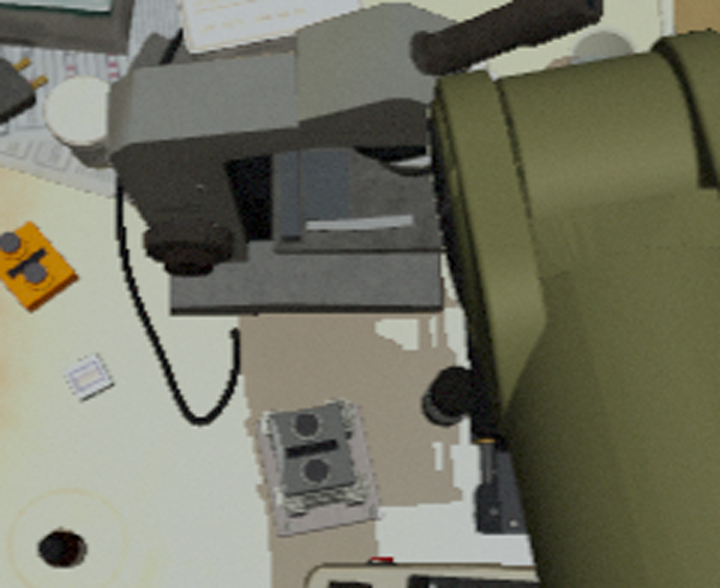

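View pics/scene17.png

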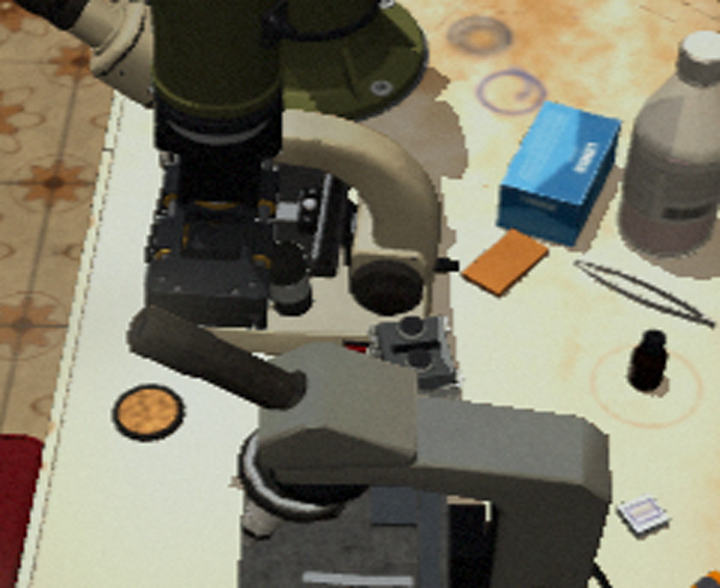

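```bash
cat > gp.py <<'E'
from g import *
x,y,z,yaw,pit=map(float,sys.argv[1:6])
o=get_obs();r=R.from_euler('xyz',o["tool_rot"],degrees=True);t=R.from_euler('xyz',[180,pit,yaw],degrees=True)
print("at",o["tool_pos"].round(4),o["tool_rot"].round(2),"q",o["qpos"].round(1),"F",o["force"].round(1),"t",round(o["time_s"],2))
print("delta",r.inv().apply(np.array([x,y,z])-o["tool_pos"]).round(4),"rot",(r.inv()*t).as_rotvec(degrees=True).round(2))
E
python3 gp.py .535 -.14 .15 130 6
```

```text
at [ 0.5166 -0.0304  0.2064] [-179.94    4.92   90.79] q [ 45.1   6.3 -50.9 101.9  10.2  74.8  -7.5] F [-0.2  0.5 -2.3] t 42.65
delta [-0.1046  0.017   0.0656] rot [ -3.79  -1.06 -39.03]
```

Call:
arm_command([
  [[-0.02, 0.003, 0, -0.7, -0.2, -7, 1], [-0.04, 0.006, 0, -1.4, -0.4, -14, 1], [-0.06, 0.009, 0.0, -2.1, -0.6, -21, 1], [-0.08, 0.012, 0.0, -2.8, -0.8, -28, 1], [-0.1, 0.016, 0.02, -3.4, -0.9, -35, 1], [-0.1046, 0.017, 0.04, -3.8, -1.06, -39, 1], [-0.1046, 0.017, 0.0656, -3.8, -1.06, -39, 1], [-0.1046, 0.017, 0.0656, -3.8, -1.06, -39, 1], [-0.1046, 0.017, 0.0656, -3.8, -1.06, -39, 1]],
])

```text
time_s: 43.55
tool_pos: [0.5355, -0.1397, 0.1509]
tool_rot: [180.0, 6.0, 130.0]
force: [-0.2, 0.2, -2.1]
grip_width: 0.0135
```

```bash
python3 gp.py .513 -.151 .05 130 6; python3 - <<'E'
from cell import *
from h import *
o=get_obs();X=o["tool_pos"]
for n in("scene","top"):
    c=read_camera(n);pickle.dump(c,open(f"{n}18.pkl","wb"))
    u=proj(c,X+[0,0,.02])[0].astype(int);print(n,u)
    im=c["img"][max(0,u[1]-60):u[1]+70,max(0,u[0]-90):u[0]+90,::-1]
    cv2.imwrite(f"pics/{n}18.png",cv2.resize(im,None,fx=4,fy=4,interpolation=2))
E
```

```text
at [ 0.5355 -0.1397  0.1509] [179.97   6.02 130.01] q [ 53.9  10.2 -48.5 105.3  13.1  64.1  40.9] F [-0.2  0.2 -2.1] t 43.55
delta [ 0.0164 -0.0245  0.0997] rot [0.03 0.02 0.01]
scene [183 171]
top [388 185]
```

View pics/scene18.png

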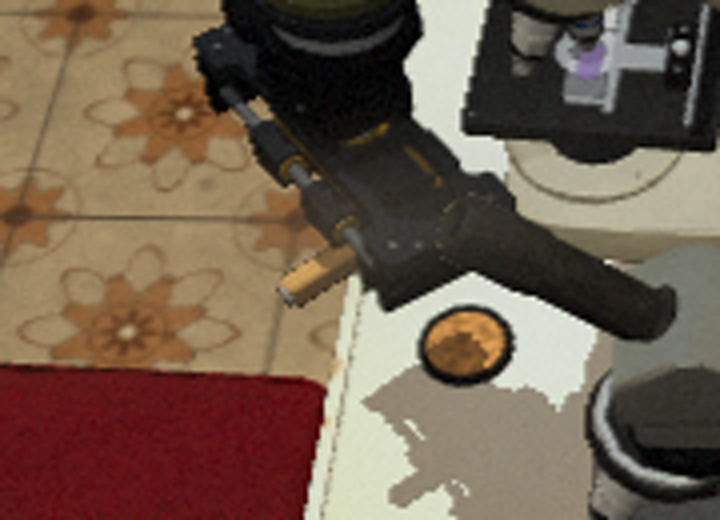

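View pics/top18.png

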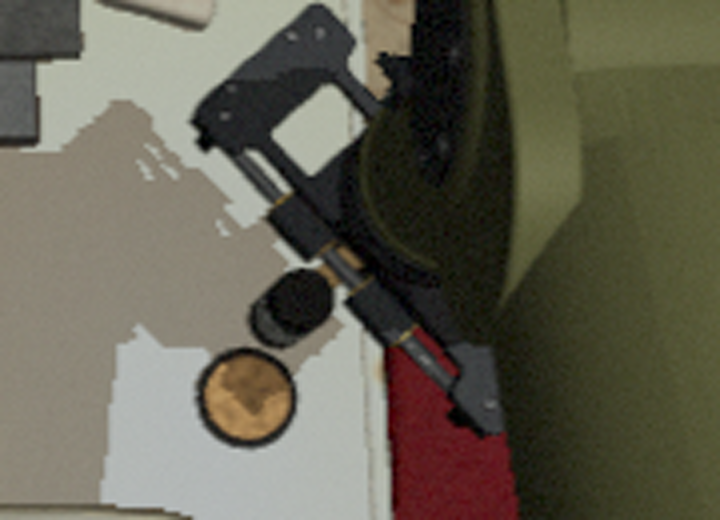

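```bash
python3 - <<'E'
from h import *
X=np.array([.5355,-.1397,.1509]);a=np.radians(130);xt=np.array([np.cos(a),np.sin(a),0]);yt=np.array([np.sin(a),-np.cos(a),0])
for n in("scene","top"):
    c=pickle.load(open(n+"18.pkl","rb"));P=pts(c).reshape(-1,3);r=P-X;u=r@xt;v=r@yt;z=r[:,2]
    m=(u>.03)&(u<.07)&(abs(v)<.018)&(z>-.03)&(z<.07);print(n,"head",m.sum(),u[m].min().round(4),u[m].max().round(4),v[m].min().round(4),v[m].max().round(4))
    t=m&(z>np.percentile(z[m],95)-.006) if m.sum()>20 else m
    if t.sum()>20:
        uc=(u[t].min()+u[t].max())/2;vc=(v[t].min()+v[t].max())/2;i=t&(np.hypot(u-uc,v-vc)<.011)
        A=np.c_[u[i]-uc,v[i]-vc,np.ones(i.sum())];s=np.linalg.lstsq(A,z[i],rcond=None)[0];print("  top centre u",uc.round(4),"v",vc.round(4),"z",s[2].round(4),"tilt deg du",np.degrees(s[0]).round(2),"dv",np.degrees(s[1]).round(2),i.sum())
    h=(u<-.02)&(u>-.06)&(abs(v)<.012)&(z>-.01)&(z<.06)
    if h.sum()>8:
        for lo in np.arange(-.06,-.02,.008):
            k=h&(u>=lo)&(u<lo+.008)
            if k.sum()>1:print("  handle u",round(lo+.004,3),k.sum(),"ztop",np.percentile(z[k],85).round(4),"v",v[k].min().round(4),v[k].max().round(4))
E
```

```text
Traceback (most recent call last):
ValueError: zero-size array to reduction operation minimum which has no identity
```

```bash
cat > tilt.py <<'E'
from h import *
import sys
def run(tag,X,yaw):
  X=np.array(X);a=np.radians(yaw);xt=np.array([np.cos(a),np.sin(a),0]);yt=np.array([np.sin(a),-np.cos(a),0])
  for n in("scene","top"):
    c=pickle.load(open(n+tag+".pkl","rb"));P=pts(c).reshape(-1,3);r=P-X;u=r@xt;v=r@yt;z=r[:,2]
    m=(u>.025)&(u<.07)&(abs(v)<.02)&(z>-.03)&(z<.07);print(n,"head",m.sum())
    if m.sum()>20:
        print("  u",u[m].min().round(4),u[m].max().round(4),"v",v[m].min().round(4),v[m].max().round(4))
        t=m&(z>np.percentile(z[m],95)-.006)
        uc=(u[t].min()+u[t].max())/2;vc=(v[t].min()+v[t].max())/2;i=t&(np.hypot(u-uc,v-vc)<.011)
        A=np.c_[u[i]-uc,v[i]-vc,np.ones(i.sum())];s=np.linalg.lstsq(A,z[i],rcond=None)[0];print("  top centre u",uc.round(4),"v",vc.round(4),"z",s[2].round(4),"tilt deg du",np.degrees(s[0]).round(2),"dv",np.degrees(s[1]).round(2),i.sum())
    h=(u<-.02)&(u>-.06)&(abs(v)<.012)&(z>-.01)&(z<.06)
    for lo in np.arange(-.06,-.02,.008):
            k=h&(u>=lo)&(u<lo+.008)
            if k.sum()>1:print("  handle u",round(lo+.004,3),k.sum(),"ztop",np.percentile(z[k],85).round(4),"v",v[k].min().round(4),v[k].max().round(4))
if __name__=="__main__":
    print("--13 level");run("13",[.5302,-.1621,.2177],90.7)
    print("--15");run("15",[.5162,-.0382,.1992],90.7)
    print("--17");run("17",[.5166,-.0304,.2064],90.7)
    print("--18");run("18",[.5355,-.1397,.1509],130)
E
python3 tilt.py
```

```text
--13 level
scene head 415
  u 0.025 0.0624 v -0.0129 0.018
  top centre u 0.0484 v 0.0025 z 0.0399 tilt deg du 1.48 dv -0.69 72
top head 405
  u 0.025 0.0634 v -0.0151 0.0149
  top centre u 0.0482 v -0.0001 z 0.0389 tilt deg du -0.88 dv 0.83 127
--15
scene head 361
  u 0.026 0.0601 v -0.0141 0.0176
  top centre u 0.0438 v 0.0017 z 0.0435 tilt deg du 4.15 dv -2.41 72
top head 320
  u 0.0266 0.0629 v -0.0152 0.0137
  top centre u 0.0457 v -0.0007 z 0.0438 tilt deg du 3.6 dv -0.77 119
--17
scene head 316
  u 0.0344 0.0628 v -0.0137 0.0173
  top centre u 0.0479 v 0.0018 z 0.0445 tilt deg du -0.33 dv -1.6 70
top head 269
  u 0.04 0.0646 v -0.0152 0.0135
  top centre u 0.0509 v -0.0006 z 0.0447 tilt deg du 1.17 dv -1.24 121
--18
scene head 0
  handle u -0.048 29 ztop 0.024 v -0.0058 0.0072
  handle u -0.04 35 ztop 0.0251 v -0.0064 0.0082
  handle u -0.032 36 ztop 0.0262 v -0.0061 0.0084
  handle u -0.024 32 ztop 0.0263 v -0.0069 0.0088
top head 330
  u 0.0251 0.0646 v -0.0138 0.0154
  top centre u 0.0479 v 0.0006 z 0.0447 tilt deg du 3.18 dv -1.71 107
```

```bash
python3 gp.py .5123 -.1503 .06 130 11
```

```text
at [ 0.5366 -0.1403  0.1523] [179.9    6.18 129.98] q [ 53.9  10.1 -48.5 105.2  13.1  64.1  40.9] F [ 0.5  1.3 -1.2] t 43.65
delta [ 0.0178 -0.0252  0.0909] rot [ 0.1  -4.82 -0.02]
```

Call:
arm_command([
  [[0.006, -0.008, 0.02, 0, -1.5, 0, 1], [0.012, -0.016, 0.045, 0, -3, 0, 1], [0.0178, -0.0252, 0.07, 0, -5, 0, 1], [0.0178, -0.0252, 0.09, 0, -5, 0, 1], [0.0178, -0.0252, 0.09, 0, -5, 0, 1], [0.0178, -0.0252, 0.09, 0, -5, 0, 1]],
])

```text
time_s: 44.25
tool_pos: [0.5122, -0.151, 0.0609]
tool_rot: [179.9, 11.2, 129.9]
force: [0.1, -1.2, -2.3]
grip_width: 0.0135
```

```bash
python3 gp.py .5123 -.1503 .0175 130 11; python3 - <<'E'
from cell import *
from h import *
import tilt
o=get_obs()
for n in("scene","top"):
    c=read_camera(n);pickle.dump(c,open(f"{n}19.pkl","wb"))
c=pickle.load(open("scene19.pkl","rb"));u=proj(c,o["tool_pos"])[0].astype(int)
cv2.imwrite("pics/s19.png",cv2.resize(c["img"][u[1]-60:u[1]+60,max(0,u[0]-90):u[0]+80,::-1],None,fx=4.5,fy=4.5,interpolation=2))
tilt.run("19",o["tool_pos"],o["tool_rot"][2])
E
```

```text
at [ 0.5122 -0.151   0.0609] [179.9   11.17 129.91] q [ 52.7  10.8 -47.  116.7  20.5  49.3  34.1] F [ 0.1 -1.2 -2.3] t 44.25
delta [0.0089 0.0004 0.0425] rot [ 0.08  0.17 -0.09]
scene head 0
  handle u -0.048 19 ztop 0.0271 v -0.0051 0.0077
  handle u -0.04 27 ztop 0.0281 v -0.0058 0.0093
  handle u -0.032 31 ztop 0.0283 v -0.006 0.0075
  handle u -0.024 28 ztop 0.028 v -0.005 0.0089
top head 212
  u 0.0387 0.066 v -0.014 0.0155
  top centre u 0.0523 v 0.001 z 0.0396 tilt deg du 0.67 dv -2.35 87
```

View pics/s19.png

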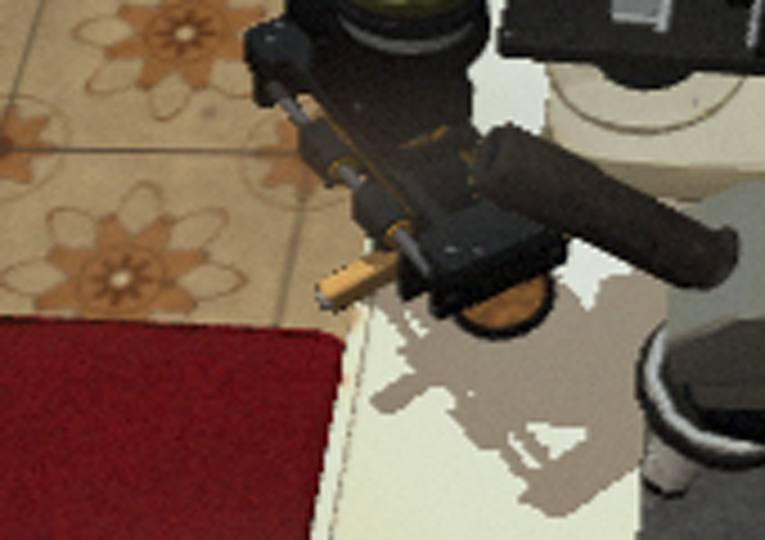

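```bash
python3 gp.py .5148 -.1533 .022 130 11.2;python3 gp.py .5148 -.1533 .016 130 11.2
```

```text
at [ 0.5129 -0.1513  0.0615] [179.86  11.25 129.88] q [ 52.7  10.7 -47.  116.7  20.5  49.3  34.1] F [-0.3 -0.6 -1.5] t 44.35
delta [0.005  0.0001 0.0393] rot [ 0.12  0.05 -0.12]
at [ 0.5129 -0.1513  0.0615] [179.86  11.25 129.88] q [ 52.7  10.7 -47.  116.7  20.5  49.3  34.1] F [-0.3 -0.6 -1.5] t 44.35
delta [0.0061 0.0001 0.0452] rot [ 0.12  0.05 -0.12]
```

Call:
arm_command([
  [[0.002, 0, 0.015, 0, 0, 0, 1], [0.004, 0, 0.03, 0, 0, 0, 1], [0.005, 0, 0.037, 0, 0, 0, 1], [0.005, 0, 0.039, 0, 0, 0, 1], [0.005, 0, 0.041, 0, 0, 0, 1], [0.0055, 0, 0.0425, 0, 0, 0, 1], [0.0055, 0, 0.0425, 0, 0, 0, 1]],
])

```text
time_s: 45.05
tool_pos: [0.514, -0.1539, 0.018]
tool_rot: [179.9, 11.2, 129.9]
force: [0.3, -0.6, 2.7]
grip_width: 0.0135
```

Call:
arm_command([
  [[0, 0, 0, 0, 0, 0, 0.5], [0, 0, 0, 0, 0, 0, 0.3], [0, 0, 0, 0, 0, 0, 0.1], [0, 0, 0, 0, 0, 0, 0.1], [0, 0, 0, 0, 0, 0, 0.0], [0, 0, 0, 0, 0, 0, 0.0]],
])

```text
time_s: 45.65
tool_pos: [0.5126, -0.1533, 0.0166]
tool_rot: [180.0, 11.1, 129.9]
force: [-0.4, -0.2, -0.8]
grip_width: 0.0421
```

Call:
arm_command([
  [[0, 0, -0.02, 0, 0, 0, 0.0], [0, 0, -0.05, 0, 0, 0, 0.0], [-0.01, 0, -0.1, 0, 0, 0, 0.0], [-0.02, 0, -0.14, 0, 0, 0, 0.0], [-0.04, 0.03, -0.18, 0, 0, 0, 0.0], [-0.04, 0.06, -0.22, 0, 0, 0, 0.0], [-0.04, 0.1, -0.22, 0, 0, 0, 0.0], [-0.04, 0.1, -0.22, 0, 0, 0, 0.0]],
])

```text
time_s: 46.45
tool_pos: [0.5911, -0.0815, 0.2415]
tool_rot: [179.6, 11.0, 130.2]
force: [-0.1, 1.3, -1.3]
grip_width: 0.0435
```

```bash
python3 look.py 20; python3 - <<'E'
from h import *
for n in("scene","top"):
    c=pickle.load(open(n+"20.pkl","rb"));P=pts(c).reshape(-1,3)
    m=(np.hypot(P[:,0]-.4814,P[:,1]+.1135)<.035)&(P[:,2]>.03)&(P[:,2]<.09);k=P[m]
    if m.sum()>10:
        q=k[k[:,2]>.05];print(n,len(k),"top",len(q),q.mean(0).round(4),q.min(0).round(4),q.max(0).round(4))
        A=np.c_[q[:,:2]-q[:,:2].mean(0),np.ones(len(q))];print(np.degrees(np.linalg.lstsq(A,q[:,2],rcond=None)[0][:2]).round(2))
E
```

```text
tcp [ 0.5911 -0.0815  0.2415] [179.6   11.03 130.21]
scene pin1 24 [0.1312 0.1327 0.1351]
scene pin2 25 [0.13   0.1326 0.1345]
scene block top 164 0.1237
top pin1 37 [0.1313 0.1327 0.1343]
top pin2 36 [0.1315 0.1329 0.1341]
top block top 292 0.1236
scene 214 top 101 [ 0.4865 -0.1161  0.0568] [ 0.4674 -0.1304  0.0501] [ 0.4981 -0.1007  0.0621]
[-4.64 -0.65]
top 220 top 148 [ 0.4813 -0.1145  0.0573] [ 0.4679 -0.1288  0.0509] [ 0.495  -0.1004  0.0609]
[ 1.03 -3.63]
```

View pics/scene20.png

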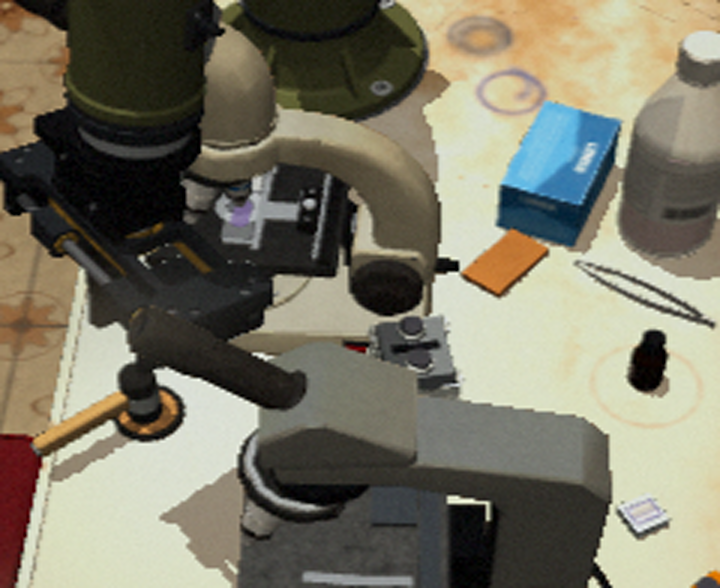

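View pics/top20.png

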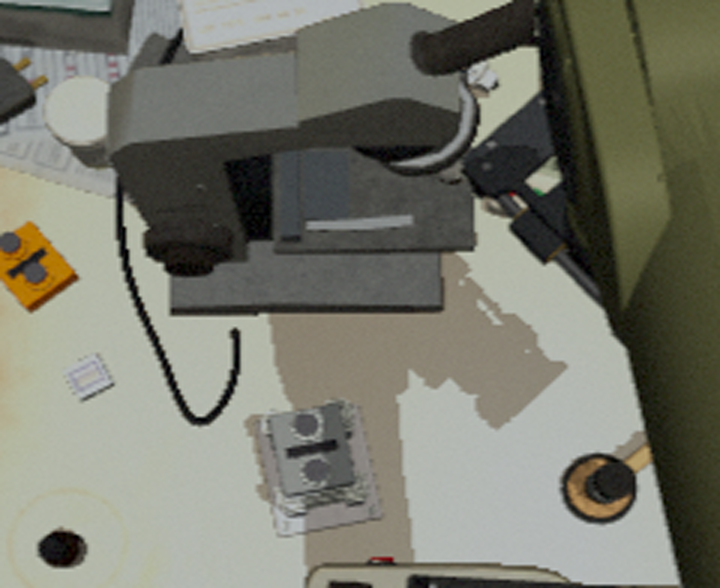

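Call:
arm_command([
  [[0, -0.03, 0, 0, 0, 0, 0.0], [0, -0.06, 0, 0, 0, 0, 0.0], [0, -0.1, -0.02, 0, 0, 0, 0.0], [0, -0.1, -0.05, 0, 0, 0, 0.0], [0, -0.1, -0.08, 0, 0, 0, 0.0], [0, -0.1, -0.08, 0, 0, 0, 0.0], [0, -0.1, -0.08, 0, 0, 0, 0.0]],
])

```text
time_s: 47.25
tool_pos: [0.4999, -0.1403, 0.3187]
tool_rot: [-180.0, 11.2, 129.8]
force: [0.1, 0.4, -0.3]
grip_width: 0.0437
```

```bash
python3 look.py 21; python3 - <<'E'
from h import *
from fit import fit
c=pickle.load(open("top21.pkl","rb"));P=pts(c).reshape(-1,3)
print("cover",np.round(fit(c,'cover',.4987,.1045,.124,.114,yaw0=.18,r=.05),4))
m=(np.hypot(P[:,0]-.4814,P[:,1]+.1135)<.035)&(P[:,2]>.05)&(P[:,2]<.09);q=P[m];print("mallet top",q.mean(0).round(4) if len(q) else "occluded")
m=(np.hypot(P[:,0]-.432,P[:,1]-.289)<.03)&(P[:,2]>.045);print("oil",m.sum(),P[m].max(0).round(3))
E
```

```text
tcp [ 0.4999 -0.1403  0.3187] [-179.96   11.15  129.78]
scene pin1 27 [0.13   0.1326 0.1345]
scene pin2 23 [0.1316 0.1328 0.1349]
scene block top 163 0.1234
top pin1 37 [0.1308 0.1325 0.134 ]
top pin2 36 [0.131  0.1326 0.1347]
top block top 291 0.1236
cover [ 0.4985  0.1053 10.7644  0.0247]
mallet top [ 0.4814 -0.1144  0.0573]
oil 68 [0.441 0.307 0.064]
```

View pics/scene21.png

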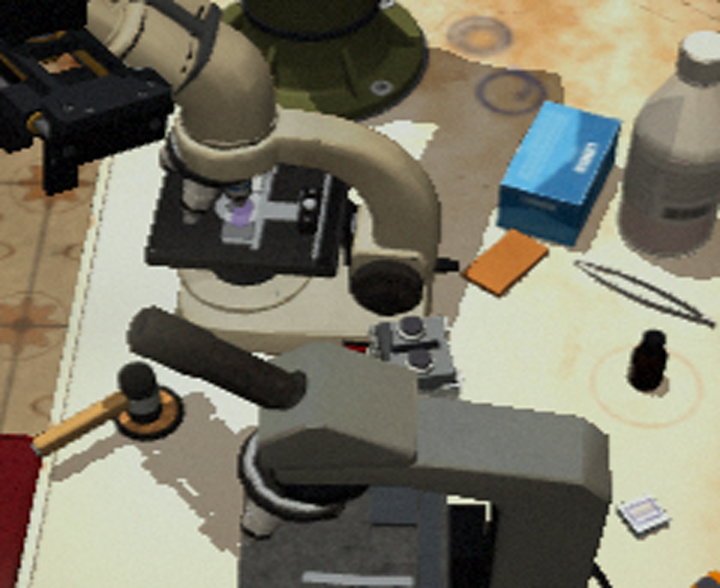

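```bash
python3 -c "
from cell import *
print(get_obs()['force'].round(2));print(sign_off())"
```

```text
[ 0.1  -0.04  0.02]
the job is handed in; nothing more can be done
None
```

The job is handed in at about 47 s of the 192 s allowed. The deep tray, both shallow trays and the grey cover are stacked on the base plate. Both pins are driven down with the mallet, and the mallet is back on its pad, head down. Two shallow trays were in view at the start.

- **Cover:** I first drew it about 30 mm toward -y by closing the fingers on its pin heads. Where it stood, the gripper's body would have hit the stack.
- **Mallet:** The handle turned a few degrees in the grip at each press, so I levelled it by tilting the tool before setting it down. It now stands with its handle about 40° off its first direction.

Last checks:
- **Stack:** The cover's block top is at 0.1236 m (0.124 expected). The cover is centred at (0.4985, 0.1053), which is within about 1 mm of the plate, and its yaw is 10.8° against the plate's 10.7°.
- **Pins:** Both heads are at about 0.1326 m (0.133 nominal when fully down, 0.1405 measured with them up), so each went down about 7.9 mm.
- **Mallet:** The centre of its head's top is about 1 mm from the pad's centre at a height of 0.057 m. Its tilt came out at 1 to 5° from noisy depth data, and the cameras disagreed on direction. The head's height fits it standing flat.
- **Other things:** The oil bottle is standing, and the orange look-alike was not touched. The force on the gripper was near zero at hand-in.

While I released the deep tray, I gave one move in the wrong direction and the fingertips pressed the base plate with about 7 N. The tray stayed in place, and no check failed.

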